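Bolt the tote's pour gate and tip the stones down to it

TASK

Get the rinsed stones ready to pour: slide the bolt on the tote's pour gate fully home while the tote still stands on the bench, then lift the tote by its wooden handle and tip it, gate corner lowest, until all five stones have slid down into that corner. Finish while holding it like that, still and clearly tipped, with the gate corner in the air over the middle of the white tray, close above it, so that a colleague can draw the bolt; the tote must not rest on anything. Spill no stone and don't knock the tray, the pot or the white bar about.

Things in the scene. Friction and masses are not known exactly. Their poses are not given: they have to be found in the camera images.
- tote: small rinsing tote of plain sheet metal, 130 (its x) x 170 (y) x 51 mm high to the rim, walls 3 mm, inner floor 7 mm up, 0.4 to 0.7 kg, loose on the bench; origin at the centre of its underside, x away from the robot within 20 degrees, z up. In its right end wall (-y) are a pour gate, at the corner nearest the robot (x -64 to -10 mm), and a barrel bolt beside it
- handle (a point): centre of the tote's wooden bar handle, on the tote at (0, 0, 100) mm, axes as the tote's. The bar runs along the tote's x above its middle: 18 mm thick (y), 22 mm high (z 89 to 111 mm), 130 mm long, rigid, on a metal strap at each long wall; free space under and beside it. Grip it with one finger on each y side
- gate_corner (a point): inner bottom corner of the tote at the pour gate, on the tote at (-62, -82, 7) mm, where the right end wall and the near long wall meet the floor; axes as the tote's
- gate (a joint): pour gate, rad: 0 shut, up to 1.5 swung outward. A 54 x 40 mm metal flap in the tote's right end wall (-y), hung from its top edge. It hangs shut while the tote is level, and swings open and lets stones out when the tote is tipped with the bolt not home
- bolt (a joint): barrel bolt on the outside of the tote's right end wall, m: 0 fully drawn, 0.026 fully home (rod through the staple on the gate). It slides along the tote's -x, towards the robot, stays where it is left, and takes about 1 to 2 N
- bolt_knob (a point): middle of the bolt's upright knob, a cylinder 13 mm across, 66 mm above the tote's underside; its top is at 78 mm, the tote's rim at 51 mm. It stands 7.5 mm outside the end wall's face and moves with the bolt. Nothing else stands above the rim within 60 mm of it
- white_tray: empty white tray, 141 x 151 x 28 mm high, loose on the bench to the right of the tote, free space above it; origin at the centre of its underside. (Left of here, behind the tote, a fixed polishing machine with a hanging mesh flap fills the space from x = 0.54 m and y = 0.02 m on, up to 0.29 m high: keep arm and gripper in front of it.)
- powder_pot: bystander: pot with a blue lid, 56 mm across, 52 mm high, origin at the centre of its underside
- wax_bar: bystander: white bar of polishing compound, 32 x 72 x 26 mm high, lying behind the tray and the tote, origin at the centre of its underside
- tote_stone_03: one of the five turquoise rough stones in the tote, 16 x 33 x 18 mm, smooth and wet: on the tote's metal they start to slide at 11 to 17 degrees of tilt, along a wall at 20 to 30; about 35 degrees for a second or two gathers them, with a little rocking if one hangs back; origin at the centre of its underside as first laid
- tote_stone_05: one of the five turquoise rough stones in the tote, 24 x 25 x 18 mm, smooth and wet: on the tote's metal they start to slide at 11 to 17 degrees of tilt, along a wall at 20 to 30; about 35 degrees for a second or two gathers them, with a little rocking if one hangs back; origin at the centre of its underside as first laid
- tote_stone_07: one of the five turquoise rough stones in the tote, 17 x 28 x 19 mm, smooth and wet: on the tote's metal they start to slide at 11 to 17 degrees of tilt, along a wall at 20 to 30; about 35 degrees for a second or two gathers them, with a little rocking if one hangs back; origin at the centre of its underside as first laid
- tote_stone_09: one of the five turquoise rough stones in the tote, 20 x 30 x 14 mm, smooth and wet: on the tote's metal they start to slide at 11 to 17 degrees of tilt, along a wall at 20 to 30; about 35 degrees for a second or two gathers them, with a little rocking if one hangs back; origin at the centre of its underside as first laid
- tote_stone_11: one of the five turquoise rough stones in the tote, 19 x 31 x 20 mm, smooth and wet: on the tote's metal they start to slide at 11 to 17 degrees of tilt, along a wall at 20 to 30; about 35 degrees for a second or two gathers them, with a little rocking if one hangs back; origin at the centre of its underside as first laid

How it is judged:
By the outcome, as a careful person would: the job done as asked, in the order asked, and still so for the second after the job is handed in, while the arm keeps its last pose, push and grip.
It also fails if it takes over 58 s, if anything falls off the work surface, if the arm or the gripper's body presses on something with over 40 N, if the wrist force passes 120 N, or if a joint passes its speed limit or range.

ROBOT

A 7-joint arm with a two-finger parallel gripper is mounted at the origin on a cart in front of the work surface, level with it; the furniture and walls round the work are solid. World frame = base frame: x ahead of the robot, y to its left, z up, the work surface at z = 0. Lengths are in mm, angles in rad, forces in N, time in s.
With the tool pointing down it reaches from about 425 to 975 mm from the base axis. Payload 16.7 kg.
Tool frame: the origin (TCP) lies at the very end of the fingers, on their centre line; the grasp point (between the pads) lies 19 mm behind it; z points along the fingers, y is the line along which they close (so a half turn about z gives the same grasp; the last joint's range is limited). The gripper opens to 85 mm and grips with 20 to 120 N. Pads are 22 mm wide; open, the fingers measure 114 mm over their backs; the gripper's body (76 mm by 85 mm) begins 54 mm behind the grasp point. The pads swing forward as they close: fully open they stand 13 mm farther back than shut.
Start: joints at [1.024, 0.426, 0.074, 1.606, -0.034, 1.111, -0.067], TCP at [260.833, -622.529, 231.302] pointing down, gripper open.
Joint ranges: [-2.85, 2.85], [-0.5, 2.14], [-1.23, 1.37], [0.21, 2.46], [-1.02, 4.16], [0.16, 2.05], [-2.73, 2.73]. Speed limits (rad/s): [1.89, 1.89, 2.39, 2.39, 3.01, 3.01, 3.01].

INTERFACE

Orientations are given as a unit quaternion [w, x, y, z].
In Python, from plant import bot gives the robot as it stands. The module is installed in compiled form; this text tells all that it offers.
- The arm moves only by the tool send_rows, never from a script. Its argument "plan" is a list of rows, each an object of numbers: "grip": the opening, from 0 (shut) to 1 (fully open); "dx", "dy", "dz": the shift along the world's x, y, z normalised to -1 to 1, where 1 is 0.25 m; "rx", "ry", "rz": the turn, a rotation vector about the world's x, y, z normalised to -1 to 1, where 1 is 360 degrees. In form: [{"grip": .., "dx": .., "dy": .., "dz": .., "rx": .., "ry": .., "rz": ..}, ...]. A call has exactly 10 rows; each row is the pose to reach, as a shift and turn from the pose commanded when the call began, turning the shorter way round; what a row does not reach only later rows make up. A row lasts 1/12 s, in which the tool goes at most 41.7 mm and 7.16 degrees, less where a joint would pass 70% of its speed; a pose out of reach is approached as far as the arm can. A call with a number of a shift or a turn outside -1 to 1 is refused whole. A call with a gripper value outside its range is refused whole. The fingers move at their own pace and stop on an object; the grip force is fixed at half the most. Time passes only in rows, so rows that repeat a pose let the fingers close, or fill a call up. It gives the time, the measured TCP pose, the force, the opening and the grip force at its end, in the units of the state.
- bot.observe(): the state, without advancing time (a new reading comes with each control period).
- bot.snapshot(name): name is "scene" or "top" or "wrist"; returns a dict with "img" (420x560x3 uint8, red, green, blue), "camera_matrix" (3x3 intrinsics, pixels), "view" (4x4, takes a point from world to camera coordinates); the wrist camera has in their place "T_tool_cam" (4x4, takes a point from camera to tool coordinates, whose origin is the TCP and whose axes are the flange's). Camera axes: x right, y down, z forward; pixel columns grow to the right and rows downward; lengths in mm; the calibration is good to about 2 mm. A picture is of the moment at which its call begins: read the wrist's pose just before it. There is no depth.
- bot.close_job(): hands the job in; it is judged then, once.
The state is a dict: "clock": time; "joint_pos": joint angles; "joint_vel": joint speeds; "tau": joint torques, N m; "tool_pos": TCP position; "ee_rot": TCP orientation; "wrist_force": force on the tool from outside, world axes, zero at the start; "ft_torque": the same for the moment, N m; "opening": finger opening in mm; "grasp_force": force on a finger pad.
Only numpy, scipy, OpenCV 4.12 (cv2) and the standard library are available. Lean on these libraries where they do the work, as an engineer would, in place of code of your own. Each camera call takes 0.05 s, during which the arm holds its last target. There are 200 camera calls.

## Working session

There is one attempt and no reset: what is moved stays moved. The work goes in short steps, Python scripts to look and compute and a tool call to move; the robot and the scene stay as the last step left them, time stands still between calls to the robot, and variables do not carry over. Pictures are saved under pics/ and viewed, at most 10 in all, crops included, and the job is handed in when it is done.

Besides the shell and the picture viewer there is one more tool, called after "Emit:" by a JSON object that holds its "method" and its "body". send_rows: Moves the arm, as the interface text tells. Its arguments: {"type":"object","properties":{"plan":{"type":"array","items":{"type":"object","properties":{"grip":{"type":"number"},"dx":{"type":"number","minimum":-1,"maximum":1},"dy":{"type":"number","minimum":-1,"maximum":1},"dz":{"type":"number","minimum":-1,"maximum":1},"rx":{"type":"number","minimum":-1,"maximum":1},"ry":{"type":"number","minimum":-1,"maximum":1},"rz":{"type":"number","minimum":-1,"maximum":1}}}}},"required":["plan"]}

```bash
mkdir -p pics
cat > h.py <<'E'
import numpy as np,cv2
from scipy.spatial.transform import Rotation as R
from plant import bot
def save(c,n):
    o=bot.observe(); s=bot.snapshot(c); cv2.imwrite(f'pics/{n}.png',s['img'][:,:,::-1])
    K=np.array(s['camera_matrix'])
    if 'view' in s: V=np.array(s['view'])
    else:
        q=o['ee_rot']; T=np.eye(4); T[:3,:3]=R.from_quat([q[1],q[2],q[3],q[0]]).as_matrix(); T[:3,3]=o['tool_pos']
        V=np.linalg.inv(T@np.array(s['T_tool_cam']))
    np.savez(f'pics/{n}.npz',K=K,V=V); return s['img']
def P(n):
    d=np.load(f'pics/{n}.npz'); return d['K'],d['V']
def proj(n,p):
    K,V=P(n); c=V[:3,:3]@np.array(p,float).T.reshape(3,-1)+V[:3,3:]; u=K@c; return (u[:2]/u[2]).T
def ray(n,uv):
    K,V=P(n); d=V[:3,:3].T@np.linalg.inv(K)@[uv[0],uv[1],1.]; return -V[:3,:3].T@V[:3,3],d/np.linalg.norm(d)
def atz(n,uv,z):
    o,d=ray(n,uv); return o+d*(z-o[2])/d[2]
def tri(*nu):
    A=np.zeros((3,3));b=np.zeros(3)
    for n,uv in nu:
        o,d=ray(n,uv); M=np.eye(3)-np.outer(d,d); A+=M;b+=M@o
    return np.linalg.solve(A,b)
E
python3 - <<'E'
from h import *
a=save('scene','s0');b=save('top','t0')
o=bot.observe();print(o)
for n in('s0','t0'):print(P(n)[0].tolist(),ray(n,(280,210)))
cv2.imwrite('pics/t0x.png',cv2.resize(b[:,:,::-1],(800,600),interpolation=cv2.INTER_CUBIC))
cv2.imwrite('pics/s0x.png',cv2.resize(a[:,:,::-1],(800,600),interpolation=cv2.INTER_CUBIC))
E
```

```text
{'clock': 0.1, 'joint_pos': array([ 1.024536  ,  0.42667877,  0.07386061,  1.60655762, -0.03411109,
        1.11077516, -0.06708975]), 'joint_vel': array([-0.00057965, -0.00221563,  0.00185739, -0.00220421,  0.00116813,
        0.00060443, -0.00139241]), 'tau': array([ 8.45675968e-03, -9.51537609e+01,  3.77280414e+00, -4.64398170e+01,
        1.98608724e-02,  6.65043553e-03,  5.67233360e-05]), 'tool_pos': array([ 260.67340577, -622.23477641,  230.66817986]), 'ee_rot': array([-5.59636193e-04,  9.80390259e-01,  1.97064977e-01, -1.51055418e-04]), 'wrist_force': array([0.85431052, 0.77831066, 1.32175801]), 'ft_torque': array([-0.0428005 , -0.01727759,  0.04244069]), 'grasp_force': 0.0, 'opening': 85.79290909418201}
[[473.2041497165031, 0.0, 282.37555785136686], [0.0, 473.2041497165031, 208.31773974310627], [0.0, 0.0, 1.0]] (array([199.88400735, 594.30148448, 767.96737637]), array([ 0.31266869, -0.65645394, -0.68651767]))
[[390.10684903035076, 0.0, 276.0840630826108], [0.0, 390.10684903035076, 204.86945460423556], [0.0, 0.0, 1.0]] (array([384.56223601, -74.9527217 , 928.70419275]), array([ 0.17088943,  0.00226972, -0.9852876 ]))
```

View pics/t0x.png

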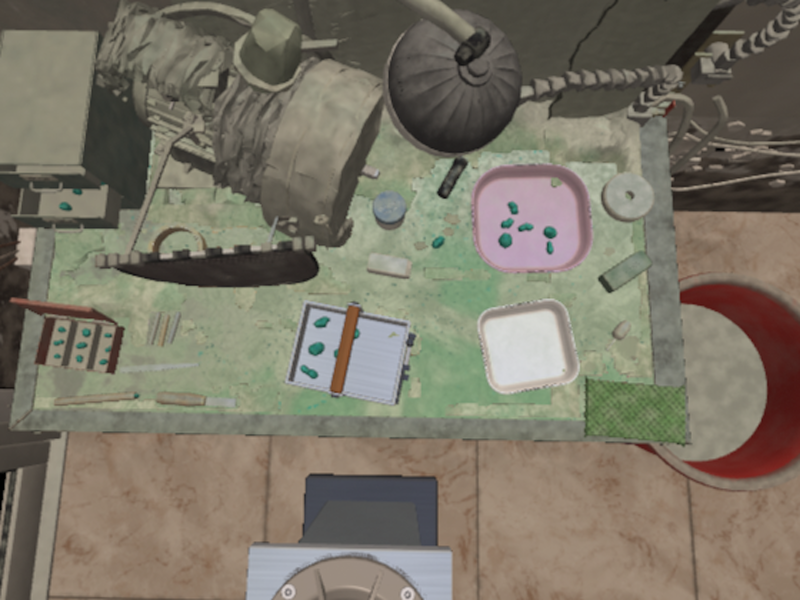

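View pics/s0x.png

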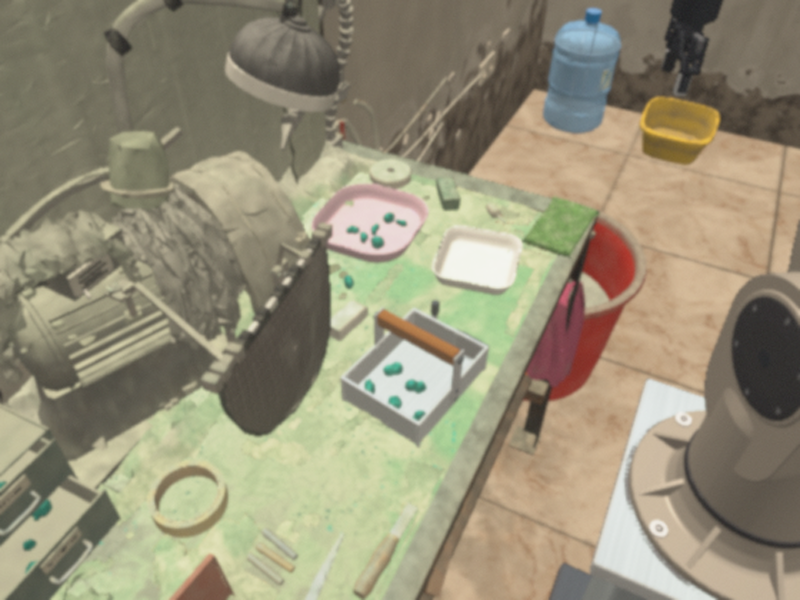

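Run:
```python
import cv2
t=cv2.imread('pics/t0.png');s=cv2.imread('pics/s0.png')
cv2.imwrite('pics/tc.png',cv2.resize(t[200:290,195:415],None,fx=3.6,fy=3.6,interpolation=cv2.INTER_CUBIC))
cv2.imwrite('pics/tc.png',cv2.resize(t[205:290,195:300],None,fx=7,fy=7,interpolation=cv2.INTER_CUBIC))
cv2.imwrite('pics/sc.png',cv2.resize(s[200:315,230:370],None,fx=5,fy=5,interpolation=cv2.INTER_CUBIC))
```

```text
(no output)
```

View pics/tc.png

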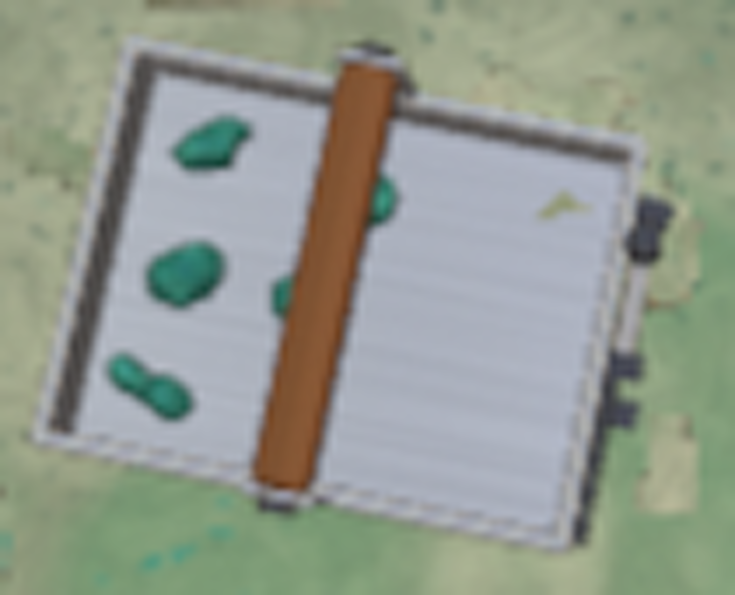

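View pics/sc.png

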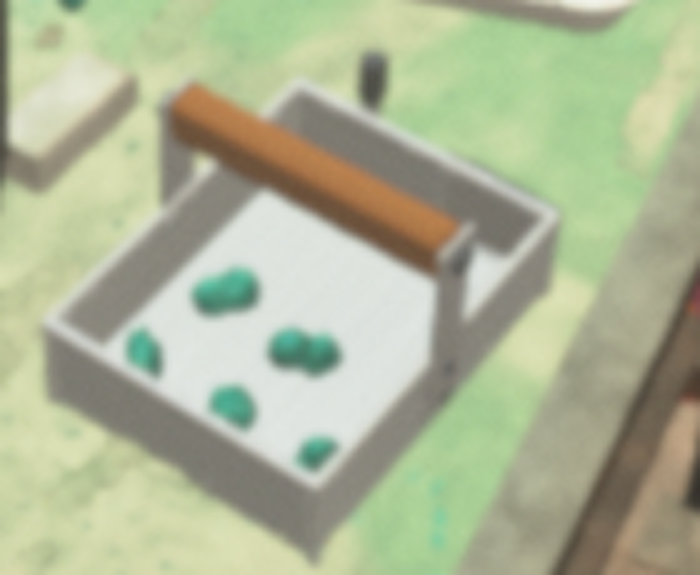

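```bash
cat > fit.py <<'E'
from h import *
from scipy.optimize import least_squares
tc=lambda u,v:(195+(u+.5)/7-.5,205+(v+.5)/7-.5)
sc=lambda u,v:(230+(u+.5)/5-.5,200+(v+.5)/5-.5)
L=[((65,85,51),tc(128,42),sc(45,322)),((65,-85,51),tc(642,138),sc(300,82)),((-65,-85,51),tc(570,547),sc(558,210)),((-65,85,51),tc(38,440),sc(318,490)),
((65,9,111),tc(345,63),None),((65,-9,111),tc(398,71),None),((-65,9,111),tc(255,475),None),((-65,-9,111),tc(310,488),None)]
def f(p):
    r=[]
    c,s=np.cos(p[2]),np.sin(p[2])
    for m,a,b in L:
        w=[p[0]+c*m[0]-s*m[1],p[1]+s*m[0]+c*m[1],m[2]+p[3]]
        for n,q in(('t0',a),('s0',b)):
            if q is not None:r+=list(proj(n,w)[0]-q)
    return np.array(r)
q=least_squares(f,[520,30,-.15,0]);print(q.x,np.degrees(q.x[2]));print(f(q.x).round(1))
for m,a,b in L[:4]:print(m,tri(('t0',a),('s0',b)).round(1))
k=tri(('t0',tc(652,213)),('s0',sc(374,58)));print('knobtop',k)
c,s=np.cos(q.x[2]),np.sin(q.x[2]);d=k[:2]-q.x[:2];print('knob in tote',c*d[0]+s*d[1],-s*d[0]+c*d[1])
for z in(20,28):
  C=[atz('t0',np.array(p)/1.4286,z) for p in((482,308),(571,300),(578,382),(489,392))];print('tray',z,np.mean(C,0),np.round(C,0).tolist())
C=[atz('s0',np.array(p)/1.4286,28) for p in((447,228),(522,234),(518,288),(434,272))];print('trayS',np.mean(C,0),np.round(C).tolist())
print('pot',atz('t0',np.array((390,207))/1.4286,52),'wax',atz('t0',np.array((389,265))/1.4286,26))
E
python3 fit.py
```

```text
[ 4.53735527e+02  7.43933676e+00 -1.74312583e-01 -5.44590528e+00] -9.98737530868486
[ 0.7  0.6  0.5 -0.  -0.1  0.8 -0.8  0.2 -0.8 -0.6 -1.4  0.7  0.7 -0.1
 -0.3 -1.5 -0.4 -0.5  0.3 -0.1 -0.5  1.2  0.1  1. ]
(65, 85, 51) [533.2  81.2  46.6]
(65, -85, 51) [503.2 -88.3  45.8]
(-65, -85, 51) [373.3 -67.   46.7]
(-65, 85, 51) [403.6 104.2  43.7]
knobtop [473.53935392 -92.11437941  70.5623011 ]
knob in tote 36.76943830433728 -94.61047715924025
tray 20 [ 471.63596465 -285.49094768   20.        ] [[531.0, -208.0, 20.0], [547.0, -355.0, 20.0], [413.0, -361.0, 20.0], [395.0, -218.0, 20.0]]
tray 28 [ 470.86938975 -283.63742283   28.        ] [[530.0, -207.0, 28.0], [546.0, -352.0, 28.0], [413.0, -358.0, 28.0], [395.0, -217.0, 28.0]]
trayS [ 464.23572997 -278.39183329   28.        ] [[545.0, -321.0, 28.0], [418.0, -366.0, 28.0], [378.0, -226.0, 28.0], [516.0, -200.0, 28.0]]
pot [691.8610468  -53.82369218  52.        ] wax [599.90491663 -53.56936682  26.        ]
```

Emit:
{"method": "send_rows", "body": {"plan": [{"grip": 0, "dx": 0.1, "dy": 0.12, "rz": -0.02}, {"grip": 0, "dx": 0.2, "dy": 0.24, "rz": -0.04}, {"grip": 0, "dx": 0.3, "dy": 0.36, "rz": -0.06}, {"grip": 0, "dx": 0.4, "dy": 0.48, "rz": -0.08}, {"grip": 0, "dx": 0.5, "dy": 0.6, "rz": -0.0908}, {"grip": 0, "dx": 0.6, "dy": 0.72, "rz": -0.0908}, {"grip": 0, "dx": 0.7, "dy": 0.84, "rz": -0.0908}, {"grip": 0, "dx": 0.8, "dy": 1, "rz": -0.0908}, {"grip": 0, "dx": 0.8, "dy": 1, "rz": -0.0908}, {"grip": 0, "dx": 0.8, "dy": 1, "rz": -0.0908}]}}

```text
invalid input at $.plan[0]: expected keys grip, dx, dy, dz, rx, ry, rz
```

Emit:
{"method": "send_rows", "body": {"plan": [{"grip": 0, "dx": 0, "dy": 0.15}, {"grip": 0, "dx": 0.05, "dy": 0.3}, {"grip": 0, "dx": 0.1, "dy": 0.45}, {"grip": 0, "dx": 0.15, "dy": 0.6}, {"grip": 0, "dx": 0.2, "dy": 0.75}, {"grip": 0, "dx": 0.2, "dy": 0.85}, {"grip": 0, "dx": 0.2, "dy": 0.9}, {"grip": 0, "dx": 0.2, "dy": 0.9}, {"grip": 0, "dx": 0.2, "dy": 0.9}, {"grip": 0, "dx": 0.2, "dy": 0.9}]}}

```text
invalid input at $.plan[0]: expected keys grip, dx, dy, dz, rx, ry, rz
```

Run:
```python
from h import *
w=save('wrist','w1');o=bot.observe();print(o['tool_pos'],o['ee_rot'],o['joint_pos'],o['opening'])
d=np.load('pics/w1.npz');print(d['K'][0,0],np.linalg.inv(d['V'])[:3,3])
cv2.imwrite('pics/w1x.png',cv2.resize(w[:,:,::-1],(800,600),interpolation=cv2.INTER_CUBIC))
```

```text
[ 260.73756046 -622.29655823  230.77987614] [-4.54659196e-04  9.80388257e-01  1.97075228e-01 -1.14185653e-04] [ 1.02450417  0.4266001   0.07385568  1.60642309 -0.03411729  1.11076589
 -0.06710655] 85.57617012723362
307.6541329489815 [ 332.01233128 -592.37849996  373.23113942]
```

View pics/w1x.png

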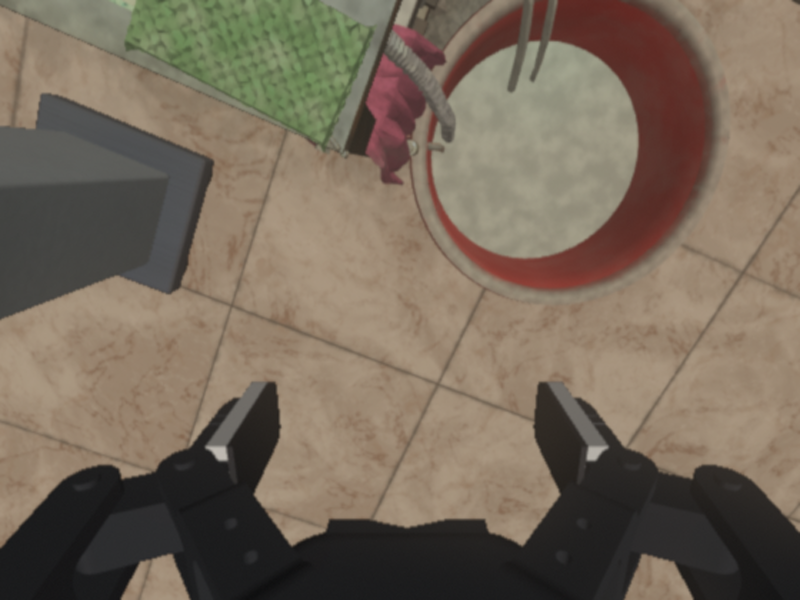

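Emit:
{"method": "send_rows", "body": {"plan": [{"grip": 0, "dx": 0.1, "dy": 0.12, "dz": 0, "rx": 0, "ry": 0, "rz": -0.02}, {"grip": 0, "dx": 0.2, "dy": 0.24, "dz": 0, "rx": 0, "ry": 0, "rz": -0.04}, {"grip": 0, "dx": 0.3, "dy": 0.36, "dz": 0, "rx": 0, "ry": 0, "rz": -0.06}, {"grip": 0, "dx": 0.4, "dy": 0.48, "dz": 0, "rx": 0, "ry": 0, "rz": -0.08}, {"grip": 0, "dx": 0.5, "dy": 0.6, "dz": 0, "rx": 0, "ry": 0, "rz": -0.0908}, {"grip": 0, "dx": 0.6, "dy": 0.72, "dz": 0, "rx": 0, "ry": 0, "rz": -0.0908}, {"grip": 0, "dx": 0.7, "dy": 0.84, "dz": 0, "rx": 0, "ry": 0, "rz": -0.0908}, {"grip": 0, "dx": 0.8, "dy": 1, "dz": 0, "rx": 0, "ry": 0, "rz": -0.0908}, {"grip": 0, "dx": 0.8, "dy": 1, "dz": 0, "rx": 0, "ry": 0, "rz": -0.0908}, {"grip": 0, "dx": 0.8, "dy": 1, "dz": 0, "rx": 0, "ry": 0, "rz": -0.0908}]}}

```text
clock: 0.98
tool_pos: [463.0, -369.3, 231.2]
ee_rot: [-0.001, 0.996, -0.084, 0.0]
wrist_force: [-0.3, -0.3, -0.2]
opening: 0.3
grasp_force: 0.0
```

Emit:
{"method": "send_rows", "body": {"plan": [{"grip": 0, "dx": 0, "dy": 0.15, "dz": 0, "rx": 0, "ry": 0, "rz": 0}, {"grip": 0, "dx": 0, "dy": 0.3, "dz": 0, "rx": 0, "ry": 0, "rz": 0}, {"grip": 0, "dx": 0, "dy": 0.45, "dz": 0, "rx": 0, "ry": 0, "rz": 0}, {"grip": 0, "dx": 0, "dy": 0.6, "dz": 0, "rx": 0, "ry": 0, "rz": 0}, {"grip": 0, "dx": 0, "dy": 0.75, "dz": 0, "rx": 0, "ry": 0, "rz": 0}, {"grip": 0, "dx": 0, "dy": 0.85, "dz": 0, "rx": 0, "ry": 0, "rz": 0}, {"grip": 0, "dx": 0, "dy": 0.92, "dz": 0, "rx": 0, "ry": 0, "rz": 0}, {"grip": 0, "dx": 0, "dy": 0.92, "dz": 0, "rx": 0, "ry": 0, "rz": 0}, {"grip": 0, "dx": 0, "dy": 0.92, "dz": 0, "rx": 0, "ry": 0, "rz": 0}, {"grip": 0, "dx": 0, "dy": 0.92, "dz": 0, "rx": 0, "ry": 0, "rz": 0}]}}

```text
clock: 1.82
tool_pos: [460.6, -143.8, 231.3]
ee_rot: [0.0, 0.996, -0.087, -0.0]
wrist_force: [0.3, -0.2, -0.2]
opening: 0.1
grasp_force: 0.0
```

Run:
```python
from h import *
w=save('wrist','w2');o=bot.observe();print(o['clock'],o['tool_pos'],o['ee_rot'],o['joint_pos'],o['opening'])
cv2.imwrite('pics/w2x.png',cv2.resize(w[:,:,::-1],(800,600),interpolation=cv2.INTER_CUBIC))
```

```text
1.8667 [ 460.64158109 -143.92051879  231.25898004] [ 1.08093560e-04  9.96147782e-01 -8.76902652e-02 -3.64043363e-05] [ 0.2473227   0.11456278 -0.08430842  2.02032815  0.01164907  1.00719199
 -1.58906217] 0.21120128173894714
```

View pics/w2x.png

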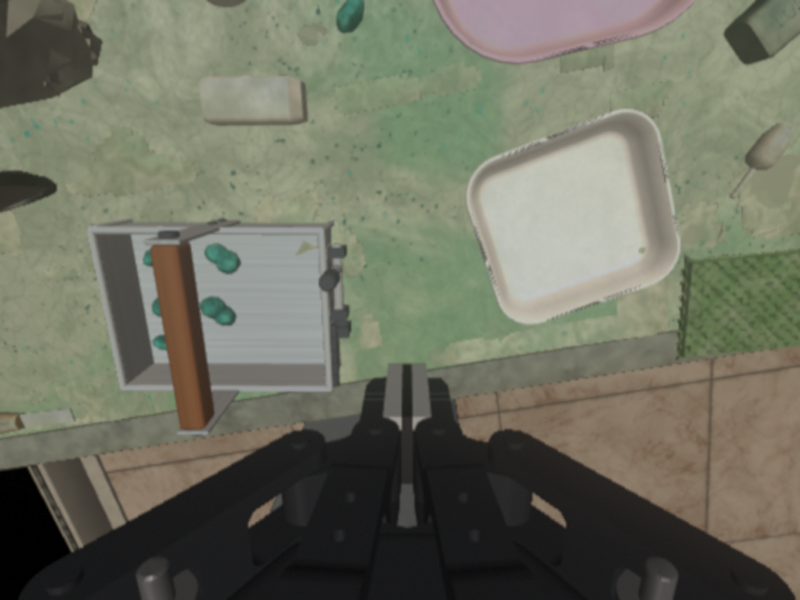

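```bash
cat > fit2.py <<'E'
from h import *
from scipy.optimize import least_squares
tc=lambda u,v:(195+(u+.5)/7-.5,205+(v+.5)/7-.5)
sc=lambda u,v:(230+(u+.5)/5-.5,200+(v+.5)/5-.5)
wc=lambda u,v:((u+.5)*.7-.5,(v+.5)*.7-.5)
M=[(65,85,51),(65,-85,51),(-65,-85,51),(-65,85,51),(65,9,111),(65,-9,111),(-65,9,111),(-65,-9,111)]
O={'t0':[tc(*p) for p in((128,42),(642,138),(570,547),(38,440),(345,63),(398,71),(255,475),(310,488))],
's0':[sc(*p) for p in((45,322),(300,82),(558,210),(318,490))],
'w2':[wc(*p) for p in((90,230),(332,224),(333,389),(122,390),(153,240),(187,238),(180,431),(212,428))]}
def f(p,use):
    c,s=np.cos(p[2]),np.sin(p[2])
    return np.concatenate([(proj(n,[[p[0]+c*m[0]-s*m[1],p[1]+s*m[0]+c*m[1],m[2]+p[3]] for m in M[:len(O[n])]])-O[n]).ravel() for n in use])
for use in(('w2',),('t0','w2'),('s0','w2'),('t0','s0','w2')):
    q=least_squares(f,[460,0,-.17,0],args=(use,));print(use,q.x.round(3),np.abs(q.fun).max())
k=[('t0',tc(652,213)),('s0',sc(374,58)),('w2',wc(324,284))]
for kk in(k,k[::2],k[1:]):
  K=tri(*kk);c,s=np.cos(q.x[2]),np.sin(q.x[2]);d=K[:2]-q.x[:2];print('knobtop',K,'in tote',c*d[0]+s*d[1],-s*d[0]+c*d[1])
A=[(480,310),(571,300),(578,382),(489,392)]
C=[atz('w2',wc(*p),28) for p in((470,180),(655,112),(678,255),(515,322))];print('trayW',np.mean(C,0),np.round(C).tolist())
E
python3 fit2.py
```

```text
('w2',) [ 4.56001e+02  1.27800e+00 -1.87000e-01  5.52000e+00] 3.7920663428460557
('t0', 'w2') [ 4.54781e+02  4.15700e+00 -1.84000e-01  1.40600e+00] 3.835040155960172
('s0', 'w2') [ 4.54079e+02  5.68000e+00 -1.85000e-01 -1.75700e+00] 4.524396966899417
('t0', 's0', 'w2') [ 4.54001e+02  6.05500e+00 -1.83000e-01 -2.11900e+00] 4.922735948066389
knobtop [470.94688168 -88.25336761  77.35908224] in tote 33.7935557402572 -89.66152214556901
knobtop [474.10845463 -90.85819254 100.5673442 ] in tote 37.37566769988408 -91.64876403771763
knobtop [467.49978565 -86.0868516   76.97101872] in tote 30.010282614664078 -88.1571594542898
trayW [ 471.51835598 -280.83567513   28.        ] [[517.0, -202.0, 28.0], [541.0, -340.0, 28.0], [431.0, -357.0, 28.0], [397.0, -224.0, 28.0]]
```

Emit:
{"method": "send_rows", "body": {"plan": [{"grip": 0, "dx": 0.1, "dy": 0.1, "dz": -0.08, "rx": 0, "ry": 0, "rz": 0}, {"grip": 0, "dx": 0.182, "dy": 0.174, "dz": -0.16, "rx": 0, "ry": 0, "rz": 0}, {"grip": 0, "dx": 0.182, "dy": 0.174, "dz": -0.27, "rx": 0, "ry": 0, "rz": 0}, {"grip": 0, "dx": 0.182, "dy": 0.174, "dz": -0.39, "rx": 0, "ry": 0, "rz": 0}, {"grip": 0, "dx": 0.182, "dy": 0.174, "dz": -0.5, "rx": 0, "ry": 0, "rz": 0}, {"grip": 0, "dx": 0.182, "dy": 0.174, "dz": -0.6, "rx": 0, "ry": 0, "rz": 0}, {"grip": 0, "dx": 0.182, "dy": 0.174, "dz": -0.65, "rx": 0, "ry": 0, "rz": 0}, {"grip": 0, "dx": 0.182, "dy": 0.174, "dz": -0.675, "rx": 0, "ry": 0, "rz": 0}, {"grip": 0, "dx": 0.182, "dy": 0.174, "dz": -0.675, "rx": 0, "ry": 0, "rz": 0}, {"grip": 0, "dx": 0.182, "dy": 0.174, "dz": -0.675, "rx": 0, "ry": 0, "rz": 0}]}}

```text
clock: 2.7
tool_pos: [506.6, -99.7, 62.9]
ee_rot: [0.0, 0.996, -0.087, 0.0]
wrist_force: [0.2, 0.2, -0.5]
opening: -0.1
grasp_force: 0.0
```

Run:
```python
from h import *
w=save('wrist','w3');o=bot.observe();print(o['tool_pos'],o['wrist_force'],o['joint_pos'])
for i,n in enumerate(['scene','top']):save(n,'p3'+n)
s=cv2.imread('pics/p3scene.png');t=cv2.imread('pics/p3top.png')
a=cv2.resize(w[210:420,140:420,::-1],(400,300));b=cv2.resize(s[190:295,280:420],(400,300),interpolation=cv2.INTER_CUBIC);c=cv2.resize(t[205:280,220:320],(400,300),interpolation=cv2.INTER_CUBIC)
cv2.imwrite('pics/c3.png',np.vstack([np.hstack([a,b]),np.hstack([c,c*0])]))
```

```text
[506.90173845 -99.59314083  63.3804178 ] [-0.95814418  0.27761079  0.01668117] [ 0.16360949  0.39746926 -0.11307697  2.09055315  0.07191041  0.65598079
 -1.74306789]
```

View pics/c3.png

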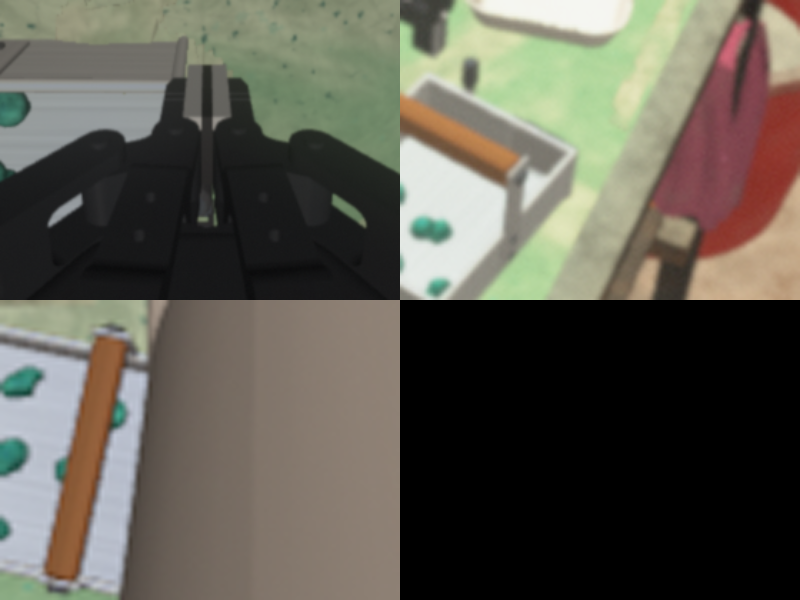

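Emit:
{"method": "send_rows", "body": {"plan": [{"grip": 0, "dx": -0.02, "dy": 0.0036, "dz": 0, "rx": 0, "ry": 0, "rz": 0}, {"grip": 0, "dx": -0.035, "dy": 0.0065, "dz": 0, "rx": 0, "ry": 0, "rz": 0}, {"grip": 0, "dx": -0.045, "dy": 0.008, "dz": 0, "rx": 0, "ry": 0, "rz": 0}, {"grip": 0, "dx": -0.055, "dy": 0.01, "dz": 0, "rx": 0, "ry": 0, "rz": 0}, {"grip": 0, "dx": -0.063, "dy": 0.012, "dz": 0, "rx": 0, "ry": 0, "rz": 0}, {"grip": 0, "dx": -0.071, "dy": 0.013, "dz": 0, "rx": 0, "ry": 0, "rz": 0}, {"grip": 0, "dx": -0.079, "dy": 0.015, "dz": 0, "rx": 0, "ry": 0, "rz": 0}, {"grip": 0, "dx": -0.087, "dy": 0.016, "dz": 0, "rx": 0, "ry": 0, "rz": 0}, {"grip": 0, "dx": -0.095, "dy": 0.0175, "dz": 0, "rx": 0, "ry": 0, "rz": 0}, {"grip": 0, "dx": -0.1, "dy": 0.0185, "dz": 0, "rx": 0, "ry": 0, "rz": 0}]}}

```text
clock: 3.68
tool_pos: [481.3, -94.4, 62.6]
ee_rot: [-0.0, 0.996, -0.087, 0.0]
wrist_force: [1.5, 0.3, -0.6]
opening: -0.2
grasp_force: 0.6
```

Emit:
{"method": "send_rows", "body": {"plan": [{"grip": 0, "dx": -0.008, "dy": 0.0015, "dz": 0, "rx": 0, "ry": 0, "rz": 0}, {"grip": 0, "dx": -0.016, "dy": 0.003, "dz": 0, "rx": 0, "ry": 0, "rz": 0}, {"grip": 0, "dx": -0.024, "dy": 0.0045, "dz": 0, "rx": 0, "ry": 0, "rz": 0}, {"grip": 0, "dx": -0.032, "dy": 0.006, "dz": 0, "rx": 0, "ry": 0, "rz": 0}, {"grip": 0, "dx": -0.04, "dy": 0.0075, "dz": 0, "rx": 0, "ry": 0, "rz": 0}, {"grip": 0, "dx": -0.048, "dy": 0.009, "dz": 0, "rx": 0, "ry": 0, "rz": 0}, {"grip": 0, "dx": -0.056, "dy": 0.0105, "dz": 0, "rx": 0, "ry": 0, "rz": 0}, {"grip": 0, "dx": -0.064, "dy": 0.012, "dz": 0, "rx": 0, "ry": 0, "rz": 0}, {"grip": 0, "dx": -0.068, "dy": 0.0125, "dz": 0, "rx": 0, "ry": 0, "rz": 0}, {"grip": 0, "dx": -0.068, "dy": 0.0125, "dz": 0, "rx": 0, "ry": 0, "rz": 0}]}}

```text
clock: 4.52
tool_pos: [464.1, -91.3, 62.6]
ee_rot: [-0.0, 0.996, -0.087, -0.0]
wrist_force: [1.0, -0.9, -0.3]
opening: 0.0
grasp_force: 0.0
```

Run:
```python
from h import *
f=[]
s0=cv2.imread('pics/p3scene.png')
for i in range(6):
  s=save('scene','p4');o=bot.observe();f.append(o['wrist_force'])
print(np.mean(f,0),o['tool_pos'])
# did the tote move? compare left part of scene
g=lambda a:np.float32(cv2.cvtColor(a,cv2.COLOR_BGR2GRAY))
s=cv2.imread('pics/p4.png')
print(cv2.phaseCorrelate(g(s0)[225:315,235:310],g(s)[225:315,235:310]), cv2.phaseCorrelate(g(s0)[240:315,235:340],g(s)[240:315,235:340]),np.abs(g(s0)-g(s))[225:315,235:310].mean())
```

```text
[-0.0904152   0.15308249 -0.17751856] [464.29682195 -91.27947383  62.50893246]
((0.4985674803153941, 0.0053439532999419725), 0.9918488862779405) ((-0.0013333607296956984, 0.48469400291493514), 1.0036813288559148) 0.7826667
```

Emit:
{"method": "send_rows", "body": {"plan": [{"grip": 0, "dx": -0.003, "dy": 0.0006, "dz": 0, "rx": 0, "ry": 0, "rz": 0}, {"grip": 0, "dx": -0.006, "dy": 0.001, "dz": 0, "rx": 0, "ry": 0, "rz": 0}, {"grip": 0, "dx": -0.009, "dy": 0.0016, "dz": 0, "rx": 0, "ry": 0, "rz": 0}, {"grip": 0, "dx": -0.012, "dy": 0.002, "dz": 0, "rx": 0, "ry": 0, "rz": 0}, {"grip": 0, "dx": -0.015, "dy": 0.0027, "dz": 0, "rx": 0, "ry": 0, "rz": 0}, {"grip": 0, "dx": -0.018, "dy": 0.003, "dz": 0, "rx": 0, "ry": 0, "rz": 0}, {"grip": 0, "dx": -0.021, "dy": 0.0038, "dz": 0, "rx": 0, "ry": 0, "rz": 0}, {"grip": 0, "dx": -0.024, "dy": 0.0044, "dz": 0, "rx": 0, "ry": 0, "rz": 0}, {"grip": 0, "dx": -0.024, "dy": 0.0044, "dz": 0, "rx": 0, "ry": 0, "rz": 0}, {"grip": 0, "dx": -0.024, "dy": 0.0044, "dz": 0, "rx": 0, "ry": 0, "rz": 0}]}}

```text
clock: 5.65
tool_pos: [458.3, -90.2, 62.6]
ee_rot: [-0.0, 0.996, -0.087, -0.0]
wrist_force: [1.2, -0.6, -1.0]
opening: -0.2
grasp_force: 0.6
```

```bash
cat > mv.py <<'E'
from h import *
import sys
f=[]
for i in range(4):
  save('scene',sys.argv[2]);o=bot.observe();f.append(o['wrist_force'])
print(o['clock'],np.mean(f,0),o['tool_pos'])
g=lambda n:np.float32(cv2.cvtColor(cv2.imread(f'pics/{n}.png'),cv2.COLOR_BGR2GRAY))
a,b=g(sys.argv[1]),g(sys.argv[2])
W=np.eye(2,3,dtype=np.float32)
print('shift',cv2.findTransformECC(a[228:313,238:310],b[228:313,238:310],W,cv2.MOTION_EUCLIDEAN)[1].round(3).tolist(),np.abs(a-b)[225:315,235:310].mean())
E
python3 mv.py p3scene p5
```

```text
5.85 [ 1.34402339 -0.21695432 -0.14610062] [458.32781925 -90.18344199  62.54837612]
shift [[1.0, -0.006000000052154064, 0.3319999873638153], [0.006000000052154064, 1.0, -0.15199999511241913]] 1.4376296
```

Emit:
{"method": "send_rows", "body": {"plan": [{"grip": 0, "dx": -0.003, "dy": 0.0006, "dz": 0, "rx": 0, "ry": 0, "rz": 0}, {"grip": 0, "dx": -0.006, "dy": 0.001, "dz": 0, "rx": 0, "ry": 0, "rz": 0}, {"grip": 0, "dx": -0.009, "dy": 0.0016, "dz": 0, "rx": 0, "ry": 0, "rz": 0}, {"grip": 0, "dx": -0.012, "dy": 0.002, "dz": 0, "rx": 0, "ry": 0, "rz": 0}, {"grip": 0, "dx": -0.015, "dy": 0.0027, "dz": 0, "rx": 0, "ry": 0, "rz": 0}, {"grip": 0, "dx": -0.018, "dy": 0.003, "dz": 0, "rx": 0, "ry": 0, "rz": 0}, {"grip": 0, "dx": -0.018, "dy": 0.003, "dz": 0, "rx": 0, "ry": 0, "rz": 0}, {"grip": 0, "dx": -0.018, "dy": 0.003, "dz": 0, "rx": 0, "ry": 0, "rz": 0}, {"grip": 0, "dx": -0.018, "dy": 0.003, "dz": 0, "rx": 0, "ry": 0, "rz": 0}, {"grip": 0, "dx": -0.018, "dy": 0.003, "dz": 0, "rx": 0, "ry": 0, "rz": 0}]}}

```text
clock: 6.68
tool_pos: [453.7, -89.4, 62.5]
ee_rot: [-0.0, 0.996, -0.087, -0.0]
wrist_force: [0.7, 0.3, 0.5]
opening: 0.1
grasp_force: 0.4
```

```bash
python3 mv.py p3scene p6;python3 - <<'E'
from h import *
a=proj('p3scene',[[454,6,50],[458,5,50],[403,104,50]]);print(a)
E
```

```text
6.8833 [ 1.08154546  0.10515298 -0.34494999] [453.75672439 -89.40787529  62.49761241]
shift [[1.0, -0.02800000086426735, 1.7170000076293945], [0.02800000086426735, 1.0, -0.6610000133514404]] 4.813185
[[290.92062078 250.88063366]
 [289.34699837 249.88530774]
 [293.31377227 295.5218489 ]]
```

Emit:
{"method": "send_rows", "body": {"plan": [{"grip": 0, "dx": 0.016, "dy": -0.003, "dz": 0, "rx": 0, "ry": 0, "rz": 0}, {"grip": 0, "dx": 0.016, "dy": -0.003, "dz": 0.06, "rx": 0, "ry": 0, "rz": 0}, {"grip": 0, "dx": 0.02, "dy": -0.03, "dz": 0.16, "rx": 0, "ry": 0, "rz": 0}, {"grip": 0, "dx": 0.025, "dy": -0.08, "dz": 0.28, "rx": 0, "ry": 0, "rz": 0}, {"grip": 0, "dx": 0.028, "dy": -0.13, "dz": 0.4, "rx": 0, "ry": 0, "rz": 0}, {"grip": 0, "dx": 0.028, "dy": -0.18, "dz": 0.52, "rx": 0, "ry": 0, "rz": 0}, {"grip": 0, "dx": 0.028, "dy": -0.2, "dz": 0.62, "rx": 0, "ry": 0, "rz": 0}, {"grip": 0, "dx": 0.028, "dy": -0.2, "dz": 0.67, "rx": 0, "ry": 0, "rz": 0}, {"grip": 0, "dx": 0.028, "dy": -0.2, "dz": 0.67, "rx": 0, "ry": 0, "rz": 0}, {"grip": 0, "dx": 0.028, "dy": -0.2, "dz": 0.67, "rx": 0, "ry": 0, "rz": 0}]}}

```text
clock: 7.72
tool_pos: [461.1, -139.5, 230.4]
ee_rot: [0.0, 0.996, -0.087, 0.001]
wrist_force: [-0.7, 0.0, -0.2]
opening: 0.0
grasp_force: 0.0
```

Run:
```python
from h import *
w=save('wrist','w7');save('top','t7');save('scene','s7');print(bot.observe()['tool_pos'])
t=cv2.imread('pics/t7.png')
a=cv2.resize(w[140:320,50:260,::-1],(700,600),interpolation=cv2.INTER_CUBIC)
cv2.imwrite('pics/c7.png',a)
```

```text
[ 460.34125683 -139.12767885  228.96561604]
```

View pics/c7.png

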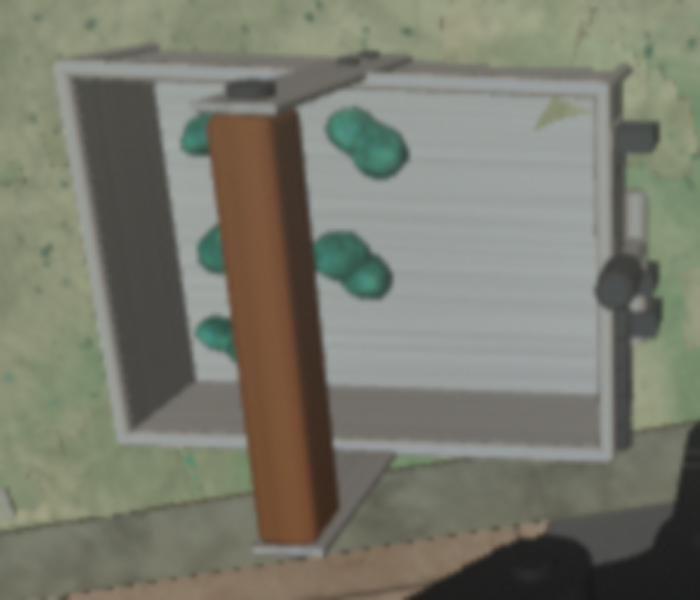

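```bash
cat > fit3.py <<'E'
from h import *
from scipy.optimize import least_squares
wc=lambda u,v:(50+(u+.5)*.3-.5,140+(v+.5)*.3-.5)
M=[(65,85,51),(65,-85,51),(-65,-85,51),(-65,85,51),(65,9,111),(65,-9,111),(-65,9,111),(-65,-9,111)]
D=[wc(*p) for p in((55,65),(612,83),(614,458),(120,442),(210,113),(270,110),(258,543),(313,540))]
def f(p,z=None):
    c,s=np.cos(p[2]),np.sin(p[2])
    return (proj('w7',[[p[0]+c*m[0]-s*m[1],p[1]+s*m[0]+c*m[1],m[2]+p[3]] for m in M])-D).ravel()
q=least_squares(f,[455,5,-.19,0]);print(q.x,q.fun.round(1))
f2=lambda p:f([*p,0]);r=least_squares(f2,[455,5,-.19]).x;print('z=0:',r,f2(r).round(1))
for n,uv,p in(('w2',(324*.7,284*.7),(454.8,4.2,-.184)),('w7',wc(618,283),r)):
  for z in(76,80):
    k=atz(n,uv,z);c,s=np.cos(p[2]),np.sin(p[2]);d=k[:2]-p[:2];print(n,z,k,'tote',c*d[0]+s*d[1],-s*d[0]+c*d[1])
E
python3 fit3.py
```

```text
[ 4.52163090e+02  7.71033452e+00 -2.18262070e-01  1.25267424e+00] [ 1.7 -0.7 -1.3  1.1 -1.1 -0.5  0.8 -1.5 -2.4 -1.8  0.8  0.1 -0.1  0.8
  1.8  2.4]
z=0: [ 4.51870346e+02  8.39878212e+00 -2.18086218e-01] [ 2.  -0.4 -1.7  1.3 -1.4 -0.8  1.  -1.7 -2.3 -1.5  0.8  0.3 -0.1  0.4
  1.8  2. ]
w2 76 [467.90841529 -85.58971571  76.        ] tote 29.315382522444274 -85.87567726757591
w2 80 [468.83201239 -86.544993    80.        ] tote 30.398169909456954 -86.64584463376757
w7 76 [440.59375668 -83.58512076  76.        ] tote 8.892297630862922 -92.24492882694058
w7 80 [441.89222284 -84.51147524  80.        ] tote 10.360434933506557 -92.86840285869717
```

Emit:
{"method": "send_rows", "body": {"plan": [{"grip": 1, "dx": 0, "dy": 0.1, "dz": 0, "rx": 0, "ry": 0, "rz": -0.003}, {"grip": 1, "dx": -0.01, "dy": 0.22, "dz": 0, "rx": 0, "ry": 0, "rz": -0.0068}, {"grip": 1, "dx": -0.02, "dy": 0.35, "dz": 0, "rx": 0, "ry": 0, "rz": -0.0068}, {"grip": 1, "dx": -0.035, "dy": 0.47, "dz": -0.05, "rx": 0, "ry": 0, "rz": -0.0068}, {"grip": 1, "dx": -0.035, "dy": 0.55, "dz": -0.1, "rx": 0, "ry": 0, "rz": -0.0068}, {"grip": 1, "dx": -0.035, "dy": 0.588, "dz": -0.18, "rx": 0, "ry": 0, "rz": -0.0068}, {"grip": 1, "dx": -0.035, "dy": 0.588, "dz": -0.24, "rx": 0, "ry": 0, "rz": -0.0068}, {"grip": 1, "dx": -0.035, "dy": 0.588, "dz": -0.28, "rx": 0, "ry": 0, "rz": -0.0068}, {"grip": 1, "dx": -0.035, "dy": 0.588, "dz": -0.28, "rx": 0, "ry": 0, "rz": -0.0068}, {"grip": 1, "dx": -0.035, "dy": 0.588, "dz": -0.28, "rx": 0, "ry": 0, "rz": -0.0068}]}}

```text
clock: 8.7
tool_pos: [451.8, 7.3, 159.6]
ee_rot: [0.0, 0.994, -0.108, -0.001]
wrist_force: [-0.3, 0.0, 1.1]
opening: 84.8
grasp_force: 0.0
```

Run:
```python
from h import *
w=save('wrist','w8');s=save('scene','s8');o=bot.observe();print(o['tool_pos'],o['ee_rot'],o['joint_pos'],o['opening'])
# predicted handle mid top edges in wrist img
a=cv2.resize(w[180:420,140:460,::-1],(533,400));b=cv2.resize(s[170:330,200:360,::-1],(400,400),interpolation=cv2.INTER_CUBIC)
cv2.imwrite('pics/c8.png',np.hstack([a[:,133:],b]))
```

```text
[452.46895213   7.26055056 160.60358013] [-7.09553800e-05  9.94109626e-01 -1.08378790e-01  2.89553045e-04] [ 0.05811767  0.16053744 -0.23600925  2.14727879  0.05033153  0.83818771
 -1.99660248] 85.49089337499467
```

View pics/c8.png

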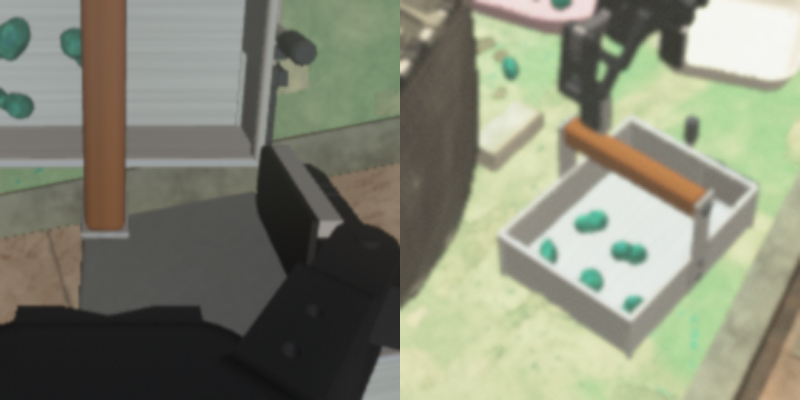

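Run:
```python
from h import *
f=lambda u,v:((u+133)/1.6667+140,v/1.6667+180)
print(proj('w8',[[452,8,111],[452,8,100]]))
for u in(84,127):print(atz('w8',f(u,228),111),atz('w8',f(u,3),111))
```

```text
[[284.40699504 235.7134169 ]
 [284.41973329 229.82019184]]
[392.06467527  31.89382698 111.        ] [489.71175432   8.85025465 111.        ]
[388.00216336  13.4964676  111.        ] [486.19169139  -7.0688495  111.        ]
```

Emit:
{"method": "send_rows", "body": {"plan": [{"grip": 1, "dx": 0, "dy": 0.004, "dz": -0.06, "rx": 0, "ry": 0, "rz": 0}, {"grip": 1, "dx": 0, "dy": 0.004, "dz": -0.13, "rx": 0, "ry": 0, "rz": 0}, {"grip": 1, "dx": 0, "dy": 0.004, "dz": -0.2, "rx": 0, "ry": 0, "rz": 0}, {"grip": 1, "dx": 0, "dy": 0.004, "dz": -0.26, "rx": 0, "ry": 0, "rz": 0}, {"grip": 1, "dx": 0, "dy": 0.004, "dz": -0.3, "rx": 0, "ry": 0, "rz": 0}, {"grip": 1, "dx": 0, "dy": 0.004, "dz": -0.314, "rx": 0, "ry": 0, "rz": 0}, {"grip": 1, "dx": 0, "dy": 0.004, "dz": -0.314, "rx": 0, "ry": 0, "rz": 0}, {"grip": 0.5, "dx": 0, "dy": 0.004, "dz": -0.314, "rx": 0, "ry": 0, "rz": 0}, {"grip": 0.3, "dx": 0, "dy": 0.004, "dz": -0.314, "rx": 0, "ry": 0, "rz": 0}, {"grip": 0, "dx": 0, "dy": 0.004, "dz": -0.314, "rx": 0, "ry": 0, "rz": 0}]}}

```text
clock: 9.63
tool_pos: [452.6, 8.6, 82.3]
ee_rot: [-0.0, 0.994, -0.108, 0.001]
wrist_force: [0.3, -0.6, 0.2]
opening: 51.4
grasp_force: 0.0
```

Emit:
{"method": "send_rows", "body": {"plan": [{"grip": 0, "dx": 0, "dy": 0, "dz": 0, "rx": 0, "ry": 0, "rz": 0}, {"grip": 0, "dx": 0, "dy": 0, "dz": 0, "rx": 0, "ry": 0, "rz": 0}, {"grip": 0, "dx": 0, "dy": 0, "dz": 0, "rx": 0, "ry": 0, "rz": 0}, {"grip": 0, "dx": 0, "dy": 0, "dz": 0, "rx": 0, "ry": 0, "rz": 0}, {"grip": 0, "dx": 0, "dy": 0, "dz": 0, "rx": 0, "ry": 0, "rz": 0}, {"grip": 0, "dx": 0, "dy": 0, "dz": 0, "rx": 0, "ry": 0, "rz": 0}, {"grip": 0, "dx": 0, "dy": 0, "dz": 0, "rx": 0, "ry": 0, "rz": 0}, {"grip": 0, "dx": 0, "dy": 0, "dz": 0, "rx": 0, "ry": 0, "rz": 0}, {"grip": 0, "dx": 0, "dy": 0, "dz": 0, "rx": 0, "ry": 0, "rz": 0}, {"grip": 0, "dx": 0, "dy": 0, "dz": 0, "rx": 0, "ry": 0, "rz": 0}]}}

```text
clock: 10.47
tool_pos: [452.3, 8.6, 82.0]
ee_rot: [-0.0, 0.994, -0.108, 0.0]
wrist_force: [-2.8, -0.3, 8.0]
opening: 17.1
grasp_force: 58.8
```

Emit:
{"method": "send_rows", "body": {"plan": [{"grip": 0, "dx": 0, "dy": 0, "dz": 0.02, "rx": 0, "ry": 0, "rz": 0}, {"grip": 0, "dx": 0, "dy": 0, "dz": 0.06, "rx": 0, "ry": 0, "rz": 0}, {"grip": 0, "dx": 0, "dy": 0, "dz": 0.11, "rx": 0, "ry": 0, "rz": 0}, {"grip": 0, "dx": 0, "dy": 0, "dz": 0.18, "rx": 0, "ry": 0, "rz": 0}, {"grip": 0, "dx": 0, "dy": 0, "dz": 0.26, "rx": 0, "ry": 0, "rz": 0}, {"grip": 0, "dx": 0, "dy": 0, "dz": 0.34, "rx": 0, "ry": 0, "rz": 0}, {"grip": 0, "dx": 0, "dy": 0, "dz": 0.42, "rx": 0, "ry": 0, "rz": 0}, {"grip": 0, "dx": 0, "dy": 0, "dz": 0.48, "rx": 0, "ry": 0, "rz": 0}, {"grip": 0, "dx": 0, "dy": 0, "dz": 0.52, "rx": 0, "ry": 0, "rz": 0}, {"grip": 0, "dx": 0, "dy": 0, "dz": 0.52, "rx": 0, "ry": 0, "rz": 0}]}}

```text
clock: 11.3
tool_pos: [452.8, 8.7, 213.6]
ee_rot: [-0.0, 0.994, -0.108, 0.001]
wrist_force: [1.3, -0.7, -6.0]
opening: 16.9
grasp_force: 59.0
```

Run:
```python
from h import *
save('scene','s9');f=[]
for i in range(3):f.append(bot.observe()['wrist_force']);save('wrist','w9')
o=bot.observe();print(np.mean(f,0),o['ft_torque'],o['tool_pos'],o['grasp_force'],o['joint_pos'])
```

```text
[-0.34501883  0.11587672 -6.9093365 ] [-0.00071282  0.01808452  0.00841191] [451.38298847   8.46740564 210.55344228] 59.02735233306885 [ 0.06551208  0.09401067 -0.23942908  2.09557602  0.02696263  0.95654996
 -1.97576298]
```

Emit:
{"method": "send_rows", "body": {"plan": [{"grip": 0, "dx": 0, "dy": -0.03, "dz": 0.01, "rx": 0, "ry": 0, "rz": 0}, {"grip": 0, "dx": 0.01, "dy": -0.08, "dz": 0.03, "rx": 0, "ry": 0, "rz": 0}, {"grip": 0, "dx": 0.02, "dy": -0.15, "dz": 0.05, "rx": 0, "ry": 0, "rz": 0}, {"grip": 0, "dx": 0.03, "dy": -0.23, "dz": 0.08, "rx": 0, "ry": 0, "rz": 0}, {"grip": 0, "dx": 0.04, "dy": -0.31, "dz": 0.11, "rx": 0, "ry": 0, "rz": 0}, {"grip": 0, "dx": 0.05, "dy": -0.39, "dz": 0.14, "rx": 0, "ry": 0, "rz": 0}, {"grip": 0, "dx": 0.06, "dy": -0.47, "dz": 0.17, "rx": 0, "ry": 0, "rz": 0}, {"grip": 0, "dx": 0.08, "dy": -0.55, "dz": 0.2, "rx": 0, "ry": 0, "rz": 0}, {"grip": 0, "dx": 0.1, "dy": -0.63, "dz": 0.2, "rx": 0, "ry": 0, "rz": 0}, {"grip": 0, "dx": 0.12, "dy": -0.71, "dz": 0.2, "rx": 0, "ry": 0, "rz": 0}]}}

```text
clock: 12.33
tool_pos: [481.9, -170.6, 261.4]
ee_rot: [0.0, 0.994, -0.108, -0.0]
wrist_force: [0.7, 1.0, -6.9]
opening: 17.3
grasp_force: 59.1
```

Emit:
{"method": "send_rows", "body": {"plan": [{"grip": 0, "dx": 0.01, "dy": -0.08, "dz": 0, "rx": 0, "ry": 0, "rz": 0}, {"grip": 0, "dx": 0.02, "dy": -0.15, "dz": 0, "rx": 0, "ry": 0, "rz": 0}, {"grip": 0, "dx": 0.03, "dy": -0.21, "dz": 0, "rx": 0, "ry": 0, "rz": 0}, {"grip": 0, "dx": 0.04, "dy": -0.27, "dz": 0, "rx": 0, "ry": 0, "rz": 0}, {"grip": 0, "dx": 0.045, "dy": -0.32, "dz": 0, "rx": 0, "ry": 0, "rz": 0}, {"grip": 0, "dx": 0.05, "dy": -0.355, "dz": 0, "rx": 0, "ry": 0, "rz": 0}, {"grip": 0, "dx": 0.05, "dy": -0.375, "dz": 0, "rx": 0, "ry": 0, "rz": 0}, {"grip": 0, "dx": 0.05, "dy": -0.378, "dz": 0, "rx": 0, "ry": 0, "rz": 0}, {"grip": 0, "dx": 0.05, "dy": -0.378, "dz": 0, "rx": 0, "ry": 0, "rz": 0}, {"grip": 0, "dx": 0.05, "dy": -0.378, "dz": 0, "rx": 0, "ry": 0, "rz": 0}]}}

```text
clock: 13.17
tool_pos: [494.6, -262.7, 261.5]
ee_rot: [-0.0, 0.994, -0.108, -0.0]
wrist_force: [0.3, 0.6, -6.0]
opening: 17.2
grasp_force: 59.1
```

Run:
```python
from h import *
o=bot.observe();print(o['clock'],o['ft_torque'],o['tool_pos'],o['ee_rot'],o['grasp_force'],o['joint_pos'])
```

```text
13.1667 [ 0.04950814 -0.03588359  0.02596967] [ 494.57291374 -262.65906468  261.51239163] [-2.01487636e-04  9.94189072e-01 -1.07647769e-01 -7.64601136e-05] 59.13542568683624 [ 3.79736860e-01  2.13020693e-01 -7.35995839e-03  1.83074604e+00
  1.35571466e-03  1.09808490e+00 -1.41458422e+00]
```

Emit:
{"method": "send_rows", "body": {"plan": [{"grip": 0, "dx": 0, "dy": 0, "dz": 0, "rx": 0.003, "ry": -0.0035, "rz": 0}, {"grip": 0, "dx": 0, "dy": 0, "dz": 0, "rx": 0.007, "ry": -0.0082, "rz": 0}, {"grip": 0, "dx": 0, "dy": 0, "dz": 0, "rx": 0.011, "ry": -0.0129, "rz": 0}, {"grip": 0, "dx": 0, "dy": 0, "dz": 0, "rx": 0.015, "ry": -0.0176, "rz": 0}, {"grip": 0, "dx": 0, "dy": 0, "dz": 0, "rx": 0.019, "ry": -0.0223, "rz": 0}, {"grip": 0, "dx": 0, "dy": 0, "dz": 0, "rx": 0.023, "ry": -0.027, "rz": 0}, {"grip": 0, "dx": 0, "dy": 0, "dz": 0, "rx": 0.027, "ry": -0.0317, "rz": 0}, {"grip": 0, "dx": 0, "dy": 0, "dz": 0, "rx": 0.031, "ry": -0.0364, "rz": 0}, {"grip": 0, "dx": 0, "dy": 0, "dz": 0, "rx": 0.035, "ry": -0.0411, "rz": 0}, {"grip": 0, "dx": 0, "dy": 0, "dz": 0, "rx": 0.036, "ry": -0.0423, "rz": 0}]}}

```text
clock: 14.0
tool_pos: [493.8, -263.5, 261.4]
ee_rot: [-0.127, 0.979, -0.107, 0.12]
wrist_force: [0.3, 0.6, -7.5]
opening: 17.1
grasp_force: 59.2
```

```bash
cat > st.py <<'E'
from h import *
o=bot.observe();q=o['ee_rot'];A=R.from_quat([q[1],q[2],q[3],q[0]])
# level tool frame with yaw -12.4 -> tote = tool * flip about x
t=(A*R.from_euler('x',180,degrees=True)).as_matrix()
p=np.array(o['tool_pos']);cor=p+t@np.array([-62,-82,7-82.])
print(o['clock'],p.round(1),'tilt',np.degrees(np.arccos(t[2,2])).round(1),'down dir in tote',(t.T@[0,0,-1]).round(3),'corner',cor.round(1))
print(o['wrist_force'].round(1),o['ft_torque'].round(2),o['grasp_force'],o['opening'],o['joint_pos'].round(2))
E
python3 st.py
```

```text
14.0 [ 493.8 -263.5  261.4] tilt 20.1 down dir in tote [-0.207 -0.274 -0.939] corner [ 440.  -309.5  155.7]
[ 0.3  0.6 -7.5] [-0.73  0.84 -0.05] 59.21441853046417 17.072008142937122 [ 0.59  0.18 -0.01  1.92 -0.4   0.98 -1.  ]
```

Emit:
{"method": "send_rows", "body": {"plan": [{"grip": 0, "dx": 0, "dy": 0, "dz": 0, "rx": 0.003, "ry": -0.0035, "rz": 0}, {"grip": 0, "dx": 0, "dy": 0, "dz": 0, "rx": 0.007, "ry": -0.0082, "rz": 0}, {"grip": 0, "dx": 0, "dy": 0, "dz": 0, "rx": 0.011, "ry": -0.0129, "rz": 0}, {"grip": 0, "dx": 0, "dy": 0, "dz": 0, "rx": 0.015, "ry": -0.0176, "rz": 0}, {"grip": 0, "dx": 0, "dy": 0, "dz": 0, "rx": 0.019, "ry": -0.0223, "rz": 0}, {"grip": 0, "dx": 0, "dy": 0, "dz": 0, "rx": 0.023, "ry": -0.027, "rz": 0}, {"grip": 0, "dx": 0, "dy": 0, "dz": 0, "rx": 0.027, "ry": -0.0317, "rz": 0}, {"grip": 0, "dx": 0, "dy": 0, "dz": 0, "rx": 0.031, "ry": -0.0364, "rz": 0}, {"grip": 0, "dx": 0, "dy": 0, "dz": 0, "rx": 0.035, "ry": -0.0411, "rz": 0}, {"grip": 0, "dx": 0, "dy": 0, "dz": 0, "rx": 0.036, "ry": -0.0423, "rz": 0}]}}

```text
clock: 14.83
tool_pos: [494.0, -263.3, 260.9]
ee_rot: [-0.249, 0.934, -0.102, 0.235]
wrist_force: [0.5, 0.5, -6.8]
opening: 17.3
grasp_force: 59.5
```

Emit:
{"method": "send_rows", "body": {"plan": [{"grip": 0, "dx": 0, "dy": 0, "dz": 0, "rx": 0, "ry": 0, "rz": 0}, {"grip": 0, "dx": 0, "dy": 0, "dz": 0, "rx": 0, "ry": 0, "rz": 0}, {"grip": 0, "dx": 0, "dy": 0, "dz": 0, "rx": 0, "ry": 0, "rz": 0}, {"grip": 0, "dx": 0, "dy": 0, "dz": 0, "rx": 0, "ry": 0, "rz": 0}, {"grip": 0, "dx": 0, "dy": 0, "dz": 0, "rx": 0, "ry": 0, "rz": 0}, {"grip": 0, "dx": 0, "dy": 0, "dz": 0, "rx": 0, "ry": 0, "rz": 0}, {"grip": 0, "dx": 0, "dy": 0, "dz": 0, "rx": 0, "ry": 0, "rz": 0}, {"grip": 0, "dx": 0, "dy": 0, "dz": 0, "rx": 0, "ry": 0, "rz": 0}, {"grip": 0, "dx": 0, "dy": 0, "dz": 0, "rx": 0, "ry": 0, "rz": 0}, {"grip": 0, "dx": 0, "dy": 0, "dz": 0, "rx": 0, "ry": 0, "rz": 0}]}}

```text
clock: 15.67
tool_pos: [494.6, -263.5, 261.5]
ee_rot: [-0.248, 0.934, -0.102, 0.235]
wrist_force: [-0.3, -0.6, -7.3]
opening: 17.0
grasp_force: 59.5
```

```bash
python3 st.py
python3 - <<'E'
from h import *
for c in('scene','top','wrist'):
    im=save(c,'x10'+c); h=cv2.cvtColor(im,cv2.COLOR_RGB2HSV)
    m=((h[...,0]>70)&(h[...,0]<95)&(h[...,1]>130)).astype(np.uint8)
    n,l,s,ce=cv2.connectedComponentsWithStats(m)
    print(c,[(ce[i].round().tolist(),int(s[i,4])) for i in range(1,n) if s[i,4]>15])
E
```

```text
15.6667 [ 494.6 -263.5  261.5] tilt 40.0 down dir in tote [-0.389 -0.512 -0.766] corner [ 471.4 -283.4  138. ]
[-0.3 -0.6 -7.3] [-1.17  1.38 -0.03] 59.51257288455963 17.00581334127623 [ 0.79  0.23 -0.03  2.   -0.84  1.02 -0.53]
scene []
top [([359.0, 145.0], 26), ([354.0, 156.0], 24), ([367.0, 159.0], 24), ([384.0, 162.0], 42), ([306.0, 169.0], 34), ([372.0, 230.0], 241), ([60.0, 232.0], 16)]
wrist []
```

```bash
cat > stones.py <<'E'
from h import *
import sys
n=sys.argv[1]
o=bot.observe();q=o['ee_rot'];t=(R.from_quat([q[1],q[2],q[3],q[0]])*R.from_euler('x',180,degrees=True)).as_matrix();p=np.array(o['tool_pos'])
for c in('top','scene','wrist'):
    im=save(c,n+c);h=cv2.cvtColor(im,cv2.COLOR_RGB2HSV)
    m=((h[...,0]>70)&(h[...,0]<95)&(h[...,1]>110)).astype(np.uint8);k,l,s,ce=cv2.connectedComponentsWithStats(m)
    C,_=ray(n+c,(0,0));Ct=t.T@(C-p)+[0,0,82]
    print(c,'cam in tote',Ct.round())
    for i in range(1,k):
        if s[i,4]<8:continue
        P=[]
        for v,u in np.argwhere(l==i):
            _,d=ray(n+c,(u,v));d=t.T@d;P.append(Ct+d*(16-Ct[2])/d[2])
        P=np.array(P)
        if abs(P[:,0].mean())<75 and abs(P[:,1].mean())<95:print(' blob',s[i,4],'x',P[:,0].min().round(),P[:,0].max().round(),'y',P[:,1].min().round(),P[:,1].max().round())
print(proj(n+'top',[p+t@np.array(a) for a in([-62,-82,-75.],[-65,-85,-31],[65,-85,-31],[-65,85,-31],[65,85,-31],[0,0,29])]).round().tolist())
E
python3 stones.py y1
python3 - <<'E'
import cv2,numpy as np
t=cv2.imread('pics/y1top.png');s=cv2.imread('pics/y1scene.png')
a=cv2.resize(t[180:280,320:440],(480,400),interpolation=cv2.INTER_CUBIC);b=cv2.resize(s[110:260,240:360],(320,400),interpolation=cv2.INTER_CUBIC)
cv2.imwrite('pics/c11.png',np.hstack([a,b]))
E
```

```text
top cam in tote [106. 495. 568.]
 blob 29 x 69.0 79.0 y 60.0 73.0
 blob 263 x -63.0 -29.0 y -67.0 6.0
scene cam in tote [-322.  972.  257.]
wrist cam in tote [ 77.   0. 224.]
 blob 153 x -31.0 -20.0 y -69.0 -57.0
 blob 143 x -30.0 -20.0 y -80.0 -69.0
 blob 458 x -61.0 -35.0 y -84.0 -62.0
 blob 284 x -59.0 -37.0 y -60.0 -48.0
 blob 89 x -54.0 -38.0 y -44.0 -37.0
 blob 44 x -63.0 -56.0 y -62.0 -56.0
[[383.0, 236.0], [398.0, 247.0], [425.0, 185.0], [328.0, 235.0], [356.0, 164.0], [401.0, 222.0]]
```

Emit:
{"method": "send_rows", "body": {"plan": [{"grip": 0, "dx": 0, "dy": 0, "dz": 0, "rx": -0.009, "ry": -0.007, "rz": 0}, {"grip": 0, "dx": 0, "dy": 0, "dz": 0, "rx": -0.017, "ry": -0.0144, "rz": 0}, {"grip": 0, "dx": 0, "dy": 0, "dz": 0, "rx": -0.017, "ry": -0.0144, "rz": 0}, {"grip": 0, "dx": 0, "dy": 0, "dz": 0, "rx": -0.006, "ry": -0.005, "rz": 0}, {"grip": 0, "dx": 0, "dy": 0, "dz": 0, "rx": 0.006, "ry": 0.005, "rz": 0}, {"grip": 0, "dx": 0, "dy": 0, "dz": 0, "rx": 0.017, "ry": 0.0144, "rz": 0}, {"grip": 0, "dx": 0, "dy": 0, "dz": 0, "rx": 0.017, "ry": 0.0144, "rz": 0}, {"grip": 0, "dx": 0, "dy": 0, "dz": 0, "rx": 0.008, "ry": 0.007, "rz": 0}, {"grip": 0, "dx": 0, "dy": 0, "dz": 0, "rx": 0, "ry": 0, "rz": 0}, {"grip": 0, "dx": 0, "dy": 0, "dz": 0, "rx": 0, "ry": 0, "rz": 0}]}}

```text
clock: 16.8
tool_pos: [493.7, -262.8, 261.4]
ee_rot: [-0.247, 0.934, -0.101, 0.236]
wrist_force: [0.2, 0.5, -6.2]
opening: 16.7
grasp_force: 59.6
```

```bash
python3 stones.py y2; python3 st.py;python3 - <<'E'
import cv2,numpy as np
t=cv2.imread('pics/y2top.png');s=cv2.imread('pics/y2wrist.png')
a=cv2.resize(t[170:290,310:450],(420,360),interpolation=cv2.INTER_CUBIC)
cv2.imwrite('pics/c12.png',np.hstack([a,cv2.resize(s,(380,360))[:, :]]))
cv2.imwrite('pics/c12.png',np.hstack([cv2.resize(a,(350,300)),cv2.resize(s,(400,300))]))
E
```

```text
top cam in tote [109. 493. 569.]
 blob 29 x 70.0 80.0 y 59.0 72.0
 blob 239 x -62.0 -35.0 y -67.0 6.0
scene cam in tote [-318.  972.  260.]
wrist cam in tote [ 78.  -0. 224.]
 blob 121 x -26.0 -15.0 y -67.0 -58.0
 blob 90 x -28.0 -18.0 y -78.0 -71.0
 blob 445 x -60.0 -33.0 y -84.0 -65.0
 blob 169 x -56.0 -36.0 y -46.0 -36.0
 blob 261 x -59.0 -37.0 y -61.0 -50.0
 blob 59 x -63.0 -53.0 y -66.0 -60.0
[[383.0, 236.0], [398.0, 248.0], [425.0, 185.0], [328.0, 235.0], [355.0, 164.0], [401.0, 222.0]]
16.95 [ 494.5 -263.5  261.9] tilt 40.0 down dir in tote [-0.388 -0.513 -0.766] corner [ 471.3 -283.3  138.4]
[ 0.   0.5 -6.3] [-1.13  1.4  -0.03] 59.58834171295166 16.957987289627066 [ 0.8   0.23 -0.03  2.   -0.84  1.02 -0.53]
```

Emit:
{"method": "send_rows", "body": {"plan": [{"grip": 0, "dx": 0, "dy": 0, "dz": -0.02, "rx": 0, "ry": 0, "rz": 0}, {"grip": 0, "dx": 0, "dy": 0, "dz": -0.06, "rx": 0, "ry": 0, "rz": 0}, {"grip": 0, "dx": 0, "dy": 0, "dz": -0.1, "rx": 0, "ry": 0, "rz": 0}, {"grip": 0, "dx": 0, "dy": 0, "dz": -0.14, "rx": 0, "ry": 0, "rz": 0}, {"grip": 0, "dx": 0, "dy": 0, "dz": -0.18, "rx": 0, "ry": 0, "rz": 0}, {"grip": 0, "dx": 0, "dy": 0, "dz": -0.21, "rx": 0, "ry": 0, "rz": 0}, {"grip": 0, "dx": 0, "dy": 0, "dz": -0.23, "rx": 0, "ry": 0, "rz": 0}, {"grip": 0, "dx": 0, "dy": 0, "dz": -0.24, "rx": 0, "ry": 0, "rz": 0}, {"grip": 0, "dx": 0, "dy": 0, "dz": -0.24, "rx": 0, "ry": 0, "rz": 0}, {"grip": 0, "dx": 0, "dy": 0, "dz": -0.24, "rx": 0, "ry": 0, "rz": 0}]}}

```text
clock: 17.78
tool_pos: [494.7, -263.5, 201.7]
ee_rot: [-0.248, 0.934, -0.102, 0.235]
wrist_force: [-0.9, 0.9, -6.0]
opening: 17.0
grasp_force: 59.6
```

Emit:
{"method": "send_rows", "body": {"plan": [{"grip": 0, "dx": 0, "dy": 0, "dz": -0.01, "rx": 0, "ry": 0, "rz": 0}, {"grip": 0, "dx": 0, "dy": 0, "dz": -0.03, "rx": 0, "ry": 0, "rz": 0}, {"grip": 0, "dx": 0, "dy": 0, "dz": -0.05, "rx": 0, "ry": 0, "rz": 0}, {"grip": 0, "dx": 0, "dy": 0, "dz": -0.07, "rx": 0, "ry": 0, "rz": 0}, {"grip": 0, "dx": 0, "dy": 0, "dz": -0.09, "rx": 0, "ry": 0, "rz": 0}, {"grip": 0, "dx": 0, "dy": 0, "dz": -0.1, "rx": 0, "ry": 0, "rz": 0}, {"grip": 0, "dx": 0, "dy": 0, "dz": -0.1, "rx": 0, "ry": 0, "rz": 0}, {"grip": 0, "dx": 0, "dy": 0, "dz": -0.1, "rx": 0, "ry": 0, "rz": 0}, {"grip": 0, "dx": 0, "dy": 0, "dz": -0.1, "rx": 0, "ry": 0, "rz": 0}, {"grip": 0, "dx": 0, "dy": 0, "dz": -0.1, "rx": 0, "ry": 0, "rz": 0}]}}

```text
clock: 18.62
tool_pos: [494.7, -263.5, 176.8]
ee_rot: [-0.248, 0.934, -0.101, 0.235]
wrist_force: [0.4, 0.2, -7.0]
opening: 17.2
grasp_force: 59.6
```

```bash
python3 stones.py z1; python3 st.py;python3 - <<'E'
from h import *
o=bot.observe();q=o['ee_rot'];t=(R.from_quat([q[1],q[2],q[3],q[0]])*R.from_euler('x',180,degrees=True)).as_matrix();p=np.array(o['tool_pos'])
M=[[a,b,51-82.] for a in(-65,65) for b in(-85,85)]+[[-65,-85,-82],[-65,85,-82.],[65,85,-82.]]
I={}
for c in('scene','wrist','top'):
    im=cv2.imread(f'pics/z1{c}.png')
    for u in proj('z1'+c,[p+t@np.array(m) for m in M]):
        if 0<=u[0]<560 and 0<=u[1]<420:cv2.circle(im,tuple(int(x) for x in u.round()),1,(0,0,255),-1)
    I[c]=im
a=cv2.resize(I['scene'][120:240,270:410],(400,343),interpolation=cv2.INTER_CUBIC);b=cv2.resize(I['top'][180:281,320:438],(400,343),interpolation=cv2.INTER_CUBIC)
w=cv2.resize(I['wrist'][190:420,110:560],(511,257))
A=np.hstack([a,b]);B=np.zeros((257,800,3),np.uint8);B[:,:511]=w
cv2.imwrite('pics/c13.png',np.vstack([A,B]))
E
```

```text
top cam in tote [139. 538. 633.]
 blob 179 x -62.0 -36.0 y -65.0 5.0
scene cam in tote [-289. 1015.  322.]
 blob 18 x -33.0 -23.0 y -83.0 -51.0
wrist cam in tote [ 77.   0. 224.]
 blob 128 x -26.0 -16.0 y -69.0 -58.0
 blob 99 x -28.0 -18.0 y -79.0 -71.0
 blob 457 x -61.0 -34.0 y -85.0 -65.0
 blob 171 x -56.0 -36.0 y -46.0 -36.0
 blob 325 x -63.0 -38.0 y -66.0 -50.0
[[374.0, 240.0], [387.0, 250.0], [411.0, 194.0], [323.0, 239.0], [347.0, 177.0], [387.0, 228.0]]
18.7667 [ 494.6 -263.5  176.7] tilt 40.0 down dir in tote [-0.389 -0.512 -0.766] corner [ 471.5 -283.5   53.2]
[-0.3  0.2 -5.9] [-1.14  1.33  0.03] 59.59274411201477 16.982201057630792 [ 0.82  0.35 -0.06  2.06 -0.92  0.89 -0.37]
```

View pics/c13.png

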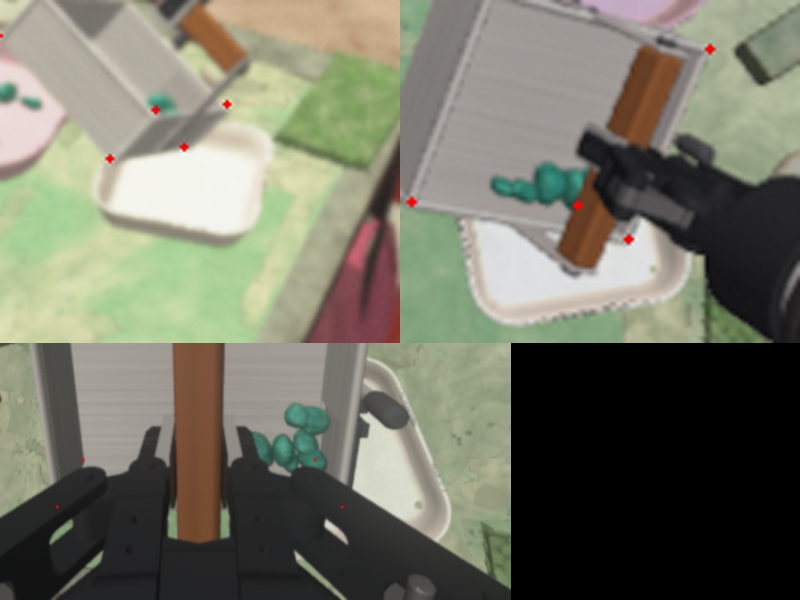

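Emit:
{"method": "send_rows", "body": {"plan": [{"grip": 0, "dx": 0, "dy": 0, "dz": 0.02, "rx": 0, "ry": 0, "rz": 0}, {"grip": 0, "dx": 0, "dy": 0, "dz": 0.06, "rx": 0, "ry": 0, "rz": 0}, {"grip": 0, "dx": 0, "dy": 0, "dz": 0.12, "rx": 0, "ry": 0, "rz": 0}, {"grip": 0, "dx": 0, "dy": 0, "dz": 0.18, "rx": 0, "ry": 0, "rz": 0}, {"grip": 0, "dx": 0, "dy": 0, "dz": 0.24, "rx": 0, "ry": 0, "rz": 0}, {"grip": 0, "dx": 0, "dy": 0, "dz": 0.29, "rx": 0, "ry": 0, "rz": 0}, {"grip": 0, "dx": 0, "dy": 0, "dz": 0.33, "rx": 0, "ry": 0, "rz": 0}, {"grip": 0, "dx": 0, "dy": 0, "dz": 0.34, "rx": 0, "ry": 0, "rz": 0}, {"grip": 0, "dx": 0, "dy": 0, "dz": 0.34, "rx": 0, "ry": 0, "rz": 0}, {"grip": 0, "dx": 0, "dy": 0, "dz": 0.34, "rx": 0, "ry": 0, "rz": 0}]}}

```text
clock: 19.6
tool_pos: [494.4, -263.3, 261.1]
ee_rot: [-0.249, 0.934, -0.102, 0.235]
wrist_force: [-0.6, -0.4, -7.8]
opening: 17.3
grasp_force: 59.6
```

```bash
python3 stones.py y3
python3 - <<'E'
from h import *
o=bot.observe();q=o['ee_rot'];t=(R.from_quat([q[1],q[2],q[3],q[0]])*R.from_euler('x',180,degrees=True)).as_matrix();print(o['tool_pos'])
y=t[:,1]
for a in(-30,30):
    n=R.from_rotvec(y*np.radians(a)).as_matrix()@t
    print(a,(n.T@[0,0,-1]).round(3),(y*a/360).round(4))
E
```

```text
top cam in tote [106. 495. 569.]
 blob 29 x 69.0 80.0 y 60.0 72.0
 blob 238 x -62.0 -36.0 y -67.0 4.0
scene cam in tote [-322.  972.  257.]
wrist cam in tote [ 77.   0. 224.]
 blob 117 x -26.0 -17.0 y -68.0 -58.0
 blob 93 x -28.0 -18.0 y -78.0 -71.0
 blob 444 x -61.0 -35.0 y -84.0 -65.0
 blob 169 x -55.0 -36.0 y -46.0 -37.0
 blob 258 x -59.0 -38.0 y -62.0 -51.0
 blob 56 x -63.0 -54.0 y -66.0 -61.0
[[383.0, 236.0], [398.0, 247.0], [425.0, 185.0], [328.0, 235.0], [356.0, 164.0], [401.0, 222.0]]
[ 494.35498723 -263.18122208  260.73520473]
-30 [-0.719 -0.513 -0.47 ] [-0.0061 -0.0713 -0.0427]
30 [ 0.048 -0.513 -0.857] [0.0061 0.0713 0.0427]
```

Emit:
{"method": "send_rows", "body": {"plan": [{"grip": 0, "dx": 0, "dy": 0, "dz": 0, "rx": 0.001, "ry": 0.012, "rz": 0.007}, {"grip": 0, "dx": 0, "dy": 0, "dz": 0, "rx": 0.0022, "ry": 0.026, "rz": 0.0155}, {"grip": 0, "dx": 0, "dy": 0, "dz": 0, "rx": 0.0034, "ry": 0.04, "rz": 0.024}, {"grip": 0, "dx": 0, "dy": 0, "dz": 0, "rx": 0.0046, "ry": 0.054, "rz": 0.0323}, {"grip": 0, "dx": 0, "dy": 0, "dz": 0, "rx": 0.0058, "ry": 0.068, "rz": 0.0407}, {"grip": 0, "dx": 0, "dy": 0, "dz": 0, "rx": 0.0065, "ry": 0.076, "rz": 0.0455}, {"grip": 0, "dx": 0, "dy": 0, "dz": 0, "rx": 0.0065, "ry": 0.076, "rz": 0.0455}, {"grip": 0, "dx": 0, "dy": 0, "dz": 0, "rx": 0.0065, "ry": 0.076, "rz": 0.0455}, {"grip": 0, "dx": 0, "dy": 0, "dz": 0, "rx": 0.0065, "ry": 0.076, "rz": 0.0455}, {"grip": 0, "dx": 0, "dy": 0, "dz": 0, "rx": 0.0065, "ry": 0.076, "rz": 0.0455}]}}

```text
clock: 20.58
tool_pos: [493.8, -263.9, 261.6]
ee_rot: [-0.267, 0.963, -0.03, -0.031]
wrist_force: [-0.0, 0.4, -6.6]
opening: 17.4
grasp_force: 59.5
```

```bash
python3 stones.py y4; python3 st.py
```

```text
top cam in tote [-167.  495.  551.]
 blob 201 x -56.0 -14.0 y -71.0 -14.0
scene cam in tote [-366.  972.   60.]
wrist cam in tote [ 77.   1. 225.]
 blob 67 x -24.0 -16.0 y -67.0 -60.0
 blob 132 x -32.0 -21.0 y -80.0 -69.0
 blob 473 x -62.0 -35.0 y -86.0 -67.0
 blob 168 x -58.0 -40.0 y -49.0 -38.0
 blob 301 x -63.0 -41.0 y -67.0 -52.0
[[392.0, 260.0], [411.0, 260.0], [409.0, 193.0], [339.0, 248.0], [341.0, 174.0], [403.0, 213.0]]
20.7333 [ 494.1 -263.8  261.9] tilt 31.2 down dir in tote [ 0.075 -0.512 -0.856] corner [ 423.  -292.8  160.4]
[ 1.1 -0.5 -7.1] [-1.37 -0.19  0.01] 59.494221210479736 17.440861470486944 [ 0.62  0.44 -0.01  1.63 -0.41  1.46 -0.89]
```

Emit:
{"method": "send_rows", "body": {"plan": [{"grip": 0, "dx": 0, "dy": 0, "dz": 0, "rx": 0.0012, "ry": 0.0142, "rz": 0.0085}, {"grip": 0, "dx": 0, "dy": 0, "dz": 0, "rx": 0.0024, "ry": 0.0285, "rz": 0.0171}, {"grip": 0, "dx": 0, "dy": 0, "dz": 0, "rx": 0.0024, "ry": 0.0285, "rz": 0.0171}, {"grip": 0, "dx": 0, "dy": 0, "dz": 0, "rx": 0.0024, "ry": 0.0285, "rz": 0.0171}, {"grip": 0, "dx": 0, "dy": 0, "dz": 0, "rx": 0.0024, "ry": 0.0285, "rz": 0.0171}, {"grip": 0, "dx": 0, "dy": 0, "dz": 0, "rx": 0.0024, "ry": 0.0285, "rz": 0.0171}, {"grip": 0, "dx": 0, "dy": 0, "dz": 0, "rx": 0.0024, "ry": 0.0285, "rz": 0.0171}, {"grip": 0, "dx": 0, "dy": 0, "dz": 0, "rx": 0.0024, "ry": 0.0285, "rz": 0.0171}, {"grip": 0, "dx": 0, "dy": 0, "dz": 0, "rx": 0.0024, "ry": 0.0285, "rz": 0.0171}, {"grip": 0, "dx": 0, "dy": 0, "dz": 0, "rx": 0.0024, "ry": 0.0285, "rz": 0.0171}]}}

```text
clock: 21.57
tool_pos: [494.4, -263.6, 261.8]
ee_rot: [-0.268, 0.954, -0.001, -0.131]
wrist_force: [0.4, 0.2, -6.4]
opening: 17.2
grasp_force: 59.7
```

```bash
python3 stones.py y5; python3 st.py
```

```text
top cam in tote [-261.  495.  506.]
 blob 266 x -40.0 28.0 y -80.0 -48.0
 blob 14 x -48.0 -43.0 y -90.0 -74.0
scene cam in tote [-353.  972.  -16.]
wrist cam in tote [ 77.   0. 224.]
 blob 26 x 3.0 8.0 y -60.0 -57.0
 blob 372 x -28.0 -5.0 y -80.0 -66.0
 blob 46 x -17.0 -9.0 y -61.0 -55.0
 blob 259 x -50.0 -29.0 y -68.0 -55.0
 blob 472 x -61.0 -34.0 y -85.0 -69.0
[[398.0, 267.0], [417.0, 262.0], [404.0, 198.0], [345.0, 250.0], [336.0, 180.0], [403.0, 209.0]]
21.7167 [ 494.6 -263.5  261.6] tilt 34.8 down dir in tote [ 0.252 -0.512 -0.821] corner [ 410.  -299.5  173.7]
[ 0.3  0.2 -7.3] [-1.38 -0.79  0.01] 59.702566266059875 17.093732454488343 [ 0.56  0.53 -0.01  1.5  -0.3   1.64 -0.95]
```

Emit:
{"method": "send_rows", "body": {"plan": [{"grip": 0, "dx": 0, "dy": 0, "dz": 0, "rx": -0.001, "ry": -0.012, "rz": -0.0072}, {"grip": 0, "dx": 0, "dy": 0, "dz": 0, "rx": -0.0022, "ry": -0.026, "rz": -0.0156}, {"grip": 0, "dx": 0, "dy": 0, "dz": 0, "rx": -0.0034, "ry": -0.04, "rz": -0.024}, {"grip": 0, "dx": 0, "dy": 0, "dz": 0, "rx": -0.0046, "ry": -0.054, "rz": -0.0323}, {"grip": 0, "dx": 0, "dy": 0, "dz": 0, "rx": -0.0058, "ry": -0.068, "rz": -0.0407}, {"grip": 0, "dx": 0, "dy": 0, "dz": 0, "rx": -0.007, "ry": -0.082, "rz": -0.0491}, {"grip": 0, "dx": 0, "dy": 0, "dz": 0, "rx": -0.0082, "ry": -0.096, "rz": -0.0575}, {"grip": 0, "dx": 0, "dy": 0, "dz": 0, "rx": -0.0089, "ry": -0.1046, "rz": -0.0626}, {"grip": 0, "dx": 0, "dy": 0, "dz": 0, "rx": -0.0089, "ry": -0.1046, "rz": -0.0626}, {"grip": 0, "dx": 0, "dy": 0, "dz": 0, "rx": -0.0089, "ry": -0.1046, "rz": -0.0626}]}}

```text
clock: 22.55
tool_pos: [493.8, -263.4, 261.7]
ee_rot: [-0.249, 0.934, -0.102, 0.234]
wrist_force: [0.8, 0.8, -6.2]
opening: 16.9
grasp_force: 59.8
```

```bash
python3 stones.py y6; python3 st.py
```

```text
top cam in tote [106. 495. 568.]
 blob 29 x 70.0 80.0 y 60.0 73.0
 blob 42 x 1.0 23.0 y -68.0 -58.0
 blob 82 x -60.0 -27.0 y -68.0 -51.0
scene cam in tote [-322.  972.  256.]
 blob 9 x 5.0 17.0 y -95.0 -80.0
wrist cam in tote [ 78.   1. 224.]
 blob 196 x 5.0 20.0 y -77.0 -65.0
 blob 72 x -13.0 -5.0 y -60.0 -55.0
 blob 121 x -12.0 -4.0 y -75.0 -66.0
 blob 154 x -26.0 -17.0 y -80.0 -66.0
 blob 171 x -33.0 -18.0 y -65.0 -54.0
 blob 457 x -60.0 -31.0 y -84.0 -69.0
 blob 315 x -56.0 -36.0 y -67.0 -53.0
 blob 43 x -62.0 -57.0 y -65.0 -57.0
[[383.0, 237.0], [398.0, 248.0], [425.0, 185.0], [328.0, 235.0], [356.0, 164.0], [401.0, 222.0]]
22.7 [ 495.4 -263.3  261.8] tilt 40.0 down dir in tote [-0.388 -0.512 -0.766] corner [ 472.3 -283.3  138.3]
[ 1.3 -0.4 -6.6] [-1.09  1.35 -0.03] 59.755200147628784 16.862725166893735 [ 0.81  0.23 -0.06  1.99 -0.83  1.02 -0.53]
```

```bash
cat > rot.py <<'E'
from h import *
import sys
o=bot.observe();q=o['ee_rot'];t=(R.from_quat([q[1],q[2],q[3],q[0]])*R.from_euler('x',180,degrees=True)).as_matrix()
g=t.T@[0,0,-1]; n=np.array([float(a) for a in sys.argv[1:3]]);n=np.array([*n,-np.sqrt(1-n@n)])
# world rotation W with (W t)^T(-z)=n  -> minimal: axis maps t n -> -z
a=t@n;w=np.cross(a,[0,0,-1]);w=w/np.linalg.norm(w)*np.arccos(-a[2])
print('deg',np.degrees(np.linalg.norm(w)),'rows',(np.degrees(w)/360).round(4),'corner rel tcp',(R.from_rotvec(w).as_matrix()@t@[-62,-82,-75.]).round(1))
E
python3 rot.py -.52 -.36;python3 rot.py -.42 -.48
```

```text
deg 11.540889297174804 rows [-0.0278 -0.016  -0.    ] corner rel tcp [ -10.9  -41.3 -119.9]
deg 2.5792661265979246 rows [-0.0061 -0.0037 -0.    ] corner rel tcp [ -20.3  -24.8 -123.2]
```

Rock to (-.52,-.36) for a moment, then look.

Emit:
{"method": "send_rows", "body": {"plan": [{"grip": 0, "dx": 0, "dy": 0, "dz": 0, "rx": -0.012, "ry": -0.007, "rz": 0}, {"grip": 0, "dx": 0, "dy": 0, "dz": 0, "rx": -0.022, "ry": -0.0127, "rz": 0}, {"grip": 0, "dx": 0, "dy": 0, "dz": 0, "rx": -0.0278, "ry": -0.016, "rz": 0}, {"grip": 0, "dx": 0, "dy": 0, "dz": 0, "rx": -0.0278, "ry": -0.016, "rz": 0}, {"grip": 0, "dx": 0, "dy": 0, "dz": 0, "rx": -0.0278, "ry": -0.016, "rz": 0}, {"grip": 0, "dx": 0, "dy": 0, "dz": 0, "rx": -0.0278, "ry": -0.016, "rz": 0}, {"grip": 0, "dx": 0, "dy": 0, "dz": 0, "rx": -0.0278, "ry": -0.016, "rz": 0}, {"grip": 0, "dx": 0, "dy": 0, "dz": 0, "rx": -0.0278, "ry": -0.016, "rz": 0}, {"grip": 0, "dx": 0, "dy": 0, "dz": 0, "rx": -0.0278, "ry": -0.016, "rz": 0}, {"grip": 0, "dx": 0, "dy": 0, "dz": 0, "rx": -0.0278, "ry": -0.016, "rz": 0}]}}

```text
clock: 23.53
tool_pos: [494.7, -263.5, 261.4]
ee_rot: [-0.171, 0.939, -0.068, 0.29]
wrist_force: [-0.7, -0.5, -6.7]
opening: 17.3
grasp_force: 59.8
```

```bash
python3 stones.py y7; python3 st.py
```

```text
top cam in tote [214. 413. 608.]
 blob 28 x 70.0 78.0 y 29.0 46.0
 blob 41 x 69.0 80.0 y -7.0 9.0
scene cam in tote [-174.  974.  399.]
 blob 163 x -52.0 16.0 y -97.0 -41.0
wrist cam in tote [ 77.   0. 224.]
 blob 219 x 5.0 21.0 y -78.0 -67.0
 blob 11 x 3.0 5.0 y -69.0 -67.0
 blob 140 x -14.0 -5.0 y -77.0 -67.0
 blob 72 x -15.0 -5.0 y -61.0 -55.0
 blob 171 x -28.0 -17.0 y -81.0 -67.0
 blob 163 x -34.0 -20.0 y -65.0 -55.0
 blob 264 x -49.0 -33.0 y -86.0 -71.0
 blob 322 x -59.0 -38.0 y -68.0 -54.0
 blob 226 x -62.0 -47.0 y -85.0 -69.0
 blob 37 x -63.0 -59.0 y -66.0 -59.0
[[394.0, 230.0], [407.0, 242.0], [433.0, 180.0], [329.0, 235.0], [351.0, 167.0], [399.0, 223.0]]
23.6833 [ 494.6 -263.5  261.5] tilt 39.3 down dir in tote [-0.521 -0.36  -0.774] corner [ 483.7 -304.7  141.6]
[ 0.4  0.9 -6.3] [-0.7   1.6   0.03] 59.75657880306244 17.54005662666139 [ 0.81  0.15 -0.08  2.1  -0.9   0.83 -0.38]
```

```bash
python3 rot.py -.48 .05;python3 rot.py -.45 -.05
```

```text
deg 24.536442597871833 rows [-0.066  0.017  0.   ] corner rel tcp [-22.3 -85.7 -91.3]
deg 19.553411722160075 rows [-0.0498  0.0218  0.    ] corner rel tcp [-25.9 -75.8 -98.9]
```

Emit:
{"method": "send_rows", "body": {"plan": [{"grip": 0, "dx": 0, "dy": 0, "dz": 0, "rx": -0.013, "ry": 0.0034, "rz": 0}, {"grip": 0, "dx": 0, "dy": 0, "dz": 0, "rx": -0.026, "ry": 0.0068, "rz": 0}, {"grip": 0, "dx": 0, "dy": 0, "dz": 0, "rx": -0.04, "ry": 0.0103, "rz": 0}, {"grip": 0, "dx": 0, "dy": 0, "dz": 0, "rx": -0.053, "ry": 0.0137, "rz": 0}, {"grip": 0, "dx": 0, "dy": 0, "dz": 0, "rx": -0.066, "ry": 0.017, "rz": 0}, {"grip": 0, "dx": 0, "dy": 0, "dz": 0, "rx": -0.066, "ry": 0.017, "rz": 0}, {"grip": 0, "dx": 0, "dy": 0, "dz": 0, "rx": -0.066, "ry": 0.017, "rz": 0}, {"grip": 0, "dx": 0, "dy": 0, "dz": 0, "rx": -0.066, "ry": 0.017, "rz": 0}, {"grip": 0, "dx": 0, "dy": 0, "dz": 0, "rx": -0.066, "ry": 0.017, "rz": 0}, {"grip": 0, "dx": 0, "dy": 0, "dz": 0, "rx": -0.066, "ry": 0.017, "rz": 0}]}}

```text
clock: 24.52
tool_pos: [494.2, -264.2, 261.2]
ee_rot: [0.029, 0.968, -0.017, 0.247]
wrist_force: [1.1, -0.1, -7.2]
opening: 17.2
grasp_force: 59.8
```

```bash
python3 stones.py y8; python3 st.py; python3 rot.py -.40 -.49;python3 rot.py -.46 .15
```

```text
top cam in tote [221. 151. 732.]
 blob 22 x 68.0 73.0 y 56.0 69.0
 blob 275 x -29.0 21.0 y -84.0 -53.0
scene cam in tote [-31. 818. 722.]
 blob 12 x 2.0 17.0 y -68.0 -59.0
 blob 171 x -60.0 -9.0 y -84.0 -49.0
wrist cam in tote [ 77.   1. 224.]
 blob 258 x 4.0 19.0 y -79.0 -68.0
 blob 376 x -29.0 -5.0 y -82.0 -67.0
 blob 55 x -15.0 -6.0 y -60.0 -56.0
 blob 146 x -34.0 -20.0 y -65.0 -57.0
 blob 504 x -62.0 -32.0 y -86.0 -71.0
 blob 320 x -63.0 -38.0 y -69.0 -56.0
[[422.0, 235.0], [430.0, 246.0], [441.0, 177.0], [337.0, 240.0], [342.0, 172.0], [394.0, 221.0]]
24.6667 [ 494.4 -263.9  261.3] tilt 28.8 down dir in tote [-0.48   0.049 -0.876] corner [ 472.  -349.6  169.9]
[ 0.7  0.7 -6.4] [ 0.34  1.39 -0.05] 59.79086101055145 17.151848428729718 [ 0.62  0.01 -0.15  2.17 -0.33  0.51 -0.88]
deg 32.19047139255455 rows [ 0.0894 -0.0006  0.    ] corner rel tcp [ -21.9  -23.8 -123.1]
deg 5.886240621968009 rows [-0.016   0.0034  0.    ] corner rel tcp [-24.2 -94.4 -81.9]
```

Emit:
{"method": "send_rows", "body": {"plan": [{"grip": 0, "dx": 0, "dy": 0, "dz": 0, "rx": -0.004, "ry": 0.0008, "rz": 0}, {"grip": 0, "dx": 0, "dy": 0, "dz": 0, "rx": -0.008, "ry": 0.0016, "rz": 0}, {"grip": 0, "dx": 0, "dy": 0, "dz": 0, "rx": -0.012, "ry": 0.0025, "rz": 0}, {"grip": 0, "dx": 0, "dy": 0, "dz": 0, "rx": -0.012, "ry": 0.0025, "rz": 0}, {"grip": 0, "dx": 0, "dy": 0, "dz": 0, "rx": -0.012, "ry": 0.0025, "rz": 0}, {"grip": 0, "dx": 0, "dy": 0, "dz": 0, "rx": -0.012, "ry": 0.0025, "rz": 0}, {"grip": 0, "dx": 0, "dy": 0, "dz": 0, "rx": -0.016, "ry": 0.0033, "rz": 0}, {"grip": 0, "dx": 0, "dy": 0, "dz": 0, "rx": -0.016, "ry": 0.0033, "rz": 0}, {"grip": 0, "dx": 0, "dy": 0, "dz": 0, "rx": -0.016, "ry": 0.0033, "rz": 0}, {"grip": 0, "dx": 0, "dy": 0, "dz": 0, "rx": -0.016, "ry": 0.0033, "rz": 0}]}}

```text
clock: 25.5
tool_pos: [494.5, -263.6, 261.5]
ee_rot: [0.078, 0.968, -0.003, 0.238]
wrist_force: [0.6, 0.3, -7.8]
opening: 17.4
grasp_force: 59.8
```

```bash
python3 stones.py y9; python3 rot.py -.40 -.49;python3 rot.py -.46 .22
```

```text
top cam in tote [216.  81. 745.]
 blob 34 x 68.0 76.0 y 57.0 70.0
 blob 280 x -30.0 22.0 y -84.0 -52.0
scene cam in tote [ -1. 759. 792.]
 blob 86 x -60.0 -14.0 y -69.0 -50.0
wrist cam in tote [ 77.   0. 224.]
 blob 250 x 4.0 20.0 y -79.0 -68.0
 blob 364 x -30.0 -5.0 y -83.0 -68.0
 blob 42 x -14.0 -6.0 y -60.0 -57.0
 blob 140 x -35.0 -20.0 y -65.0 -57.0
 blob 488 x -63.0 -33.0 y -86.0 -71.0
 blob 284 x -63.0 -38.0 y -69.0 -58.0
[[428.0, 235.0], [434.0, 246.0], [442.0, 175.0], [339.0, 241.0], [342.0, 174.0], [392.0, 221.0]]
deg 37.99528944461205 rows [ 0.1055 -0.0034  0.    ] corner rel tcp [ -21.8  -23.9 -123.1]
deg 4.070930174556094 rows [-0.0113 -0.0004 -0.    ] corner rel tcp [ -23.9 -100.   -75. ]
```

Emit:
{"method": "send_rows", "body": {"plan": [{"grip": 0, "dx": 0, "dy": 0, "dz": 0, "rx": -0.006, "ry": 0, "rz": 0}, {"grip": 0, "dx": 0, "dy": 0, "dz": 0, "rx": -0.0113, "ry": 0, "rz": 0}, {"grip": 0, "dx": 0, "dy": 0, "dz": 0, "rx": -0.0113, "ry": 0, "rz": 0}, {"grip": 0, "dx": 0, "dy": 0, "dz": 0, "rx": -0.0113, "ry": 0, "rz": 0}, {"grip": 0, "dx": 0, "dy": 0, "dz": 0, "rx": -0.0113, "ry": 0, "rz": 0}, {"grip": 0, "dx": 0, "dy": 0, "dz": 0, "rx": -0.0113, "ry": 0, "rz": 0}, {"grip": 0, "dx": 0, "dy": 0, "dz": 0, "rx": -0.0113, "ry": 0, "rz": 0}, {"grip": 0, "dx": 0, "dy": 0, "dz": 0, "rx": -0.0113, "ry": 0, "rz": 0}, {"grip": 0, "dx": 0, "dy": 0, "dz": 0, "rx": -0.0113, "ry": 0, "rz": 0}, {"grip": 0, "dx": 0, "dy": 0, "dz": 0, "rx": -0.0113, "ry": 0, "rz": 0}]}}

```text
clock: 26.48
tool_pos: [494.6, -263.5, 261.5]
ee_rot: [0.113, 0.965, 0.005, 0.238]
wrist_force: [0.2, 0.5, -6.8]
opening: 16.6
grasp_force: 59.9
```

```bash
python3 stones.py y10; python3 rot.py -.40 -.49;python3 rot.py -.46 .30
```

```text
top cam in tote [220.  32. 748.]
 blob 34 x 69.0 77.0 y 59.0 72.0
scene cam in tote [ 25. 711. 839.]
 blob 147 x -61.0 -31.0 y -58.0 20.0
wrist cam in tote [ 77.   0. 224.]
 blob 176 x -40.0 -27.0 y -53.0 -42.0
 blob 375 x -62.0 -33.0 y -84.0 -69.0
 blob 246 x -63.0 -37.0 y -66.0 -57.0
 blob 65 x -51.0 -41.0 y -45.0 -39.0
[[432.0, 235.0], [437.0, 245.0], [442.0, 174.0], [342.0, 241.0], [341.0, 174.0], [391.0, 221.0]]
deg 42.08831820104354 rows [ 0.1169 -0.0035  0.    ] corner rel tcp [ -21.8  -23.9 -123.1]
deg 4.786932599790195 rows [-0.0132 -0.0017 -0.    ] corner rel tcp [ -23.3 -105.9  -66.6]
```

Emit:
{"method": "send_rows", "body": {"plan": [{"grip": 0, "dx": 0, "dy": 0, "dz": 0, "rx": 0.0145, "ry": -0.0004, "rz": 0}, {"grip": 0, "dx": 0, "dy": 0, "dz": 0, "rx": 0.031, "ry": -0.0009, "rz": 0}, {"grip": 0, "dx": 0, "dy": 0, "dz": 0, "rx": 0.048, "ry": -0.0014, "rz": 0}, {"grip": 0, "dx": 0, "dy": 0, "dz": 0, "rx": 0.065, "ry": -0.002, "rz": 0}, {"grip": 0, "dx": 0, "dy": 0, "dz": 0, "rx": 0.082, "ry": -0.0025, "rz": 0}, {"grip": 0, "dx": 0, "dy": 0, "dz": 0, "rx": 0.1, "ry": -0.003, "rz": 0}, {"grip": 0, "dx": 0, "dy": 0, "dz": 0, "rx": 0.1169, "ry": -0.0035, "rz": 0}, {"grip": 0, "dx": 0, "dy": 0, "dz": 0, "rx": 0.1169, "ry": -0.0035, "rz": 0}, {"grip": 0, "dx": 0, "dy": 0, "dz": 0, "rx": 0.1169, "ry": -0.0035, "rz": 0}, {"grip": 0, "dx": 0, "dy": 0, "dz": 0, "rx": 0.1169, "ry": -0.0035, "rz": 0}]}}

```text
clock: 27.47
tool_pos: [494.7, -263.3, 261.3]
ee_rot: [-0.239, 0.939, -0.081, 0.234]
wrist_force: [0.1, -0.0, -5.9]
opening: 16.8
grasp_force: 60.0
```

```bash
python3 stones.py y11; python3 st.py; python3 rot.py -.25 -.55;python3 rot.py 0 -.55
```

```text
top cam in tote [121. 485. 575.]
 blob 314 x -63.0 -27.0 y -66.0 15.0
scene cam in tote [-282.  983.  263.]
wrist cam in tote [ 77.   1. 224.]
 blob 177 x -39.0 -27.0 y -51.0 -39.0
 blob 157 x -46.0 -33.0 y -79.0 -69.0
 blob 324 x -63.0 -37.0 y -65.0 -53.0
 blob 108 x -51.0 -40.0 y -46.0 -38.0
 blob 226 x -61.0 -47.0 y -83.0 -68.0
[[385.0, 235.0], [400.0, 246.0], [425.0, 183.0], [329.0, 237.0], [353.0, 165.0], [401.0, 221.0]]
27.6167 [ 494.9 -262.5  262.3] tilt 39.2 down dir in tote [-0.402 -0.488 -0.775] corner [ 473.3 -286.7  139.2]
[-0.4  0.1 -6.7] [-1.1   1.28 -0.03] 59.96026396751404 17.27795617879869 [ 0.8   0.23 -0.04  1.99 -0.82  1.02 -0.51]
deg 9.48162220381779 rows [0.0136 0.0226 0.    ] corner rel tcp [ -38.9  -13.8 -120.4]
deg 23.70698173787563 rows [0.0221 0.062  0.    ] corner rel tcp [ -67.2   -8.  -107.7]
```

Emit:
{"method": "send_rows", "body": {"plan": [{"grip": 0, "dx": 0, "dy": 0, "dz": 0, "rx": 0.0055, "ry": 0.0155, "rz": 0}, {"grip": 0, "dx": 0, "dy": 0, "dz": 0, "rx": 0.011, "ry": 0.031, "rz": 0}, {"grip": 0, "dx": 0, "dy": 0, "dz": 0, "rx": 0.0166, "ry": 0.0465, "rz": 0}, {"grip": 0, "dx": 0, "dy": 0, "dz": 0, "rx": 0.0221, "ry": 0.062, "rz": 0}, {"grip": 0, "dx": 0, "dy": 0, "dz": 0, "rx": 0.0221, "ry": 0.062, "rz": 0}, {"grip": 0, "dx": 0, "dy": 0, "dz": 0, "rx": 0.0221, "ry": 0.062, "rz": 0}, {"grip": 0, "dx": 0, "dy": 0, "dz": 0, "rx": 0.0221, "ry": 0.062, "rz": 0}, {"grip": 0, "dx": 0, "dy": 0, "dz": 0, "rx": 0.0221, "ry": 0.062, "rz": 0}, {"grip": 0, "dx": 0, "dy": 0, "dz": 0, "rx": 0.0221, "ry": 0.062, "rz": 0}, {"grip": 0, "dx": 0, "dy": 0, "dz": 0, "rx": 0.0221, "ry": 0.062, "rz": 0}]}}

```text
clock: 28.45
tool_pos: [494.1, -263.6, 261.9]
ee_rot: [-0.284, 0.947, -0.143, 0.043]
wrist_force: [-0.1, 0.0, -7.5]
opening: 17.2
grasp_force: 59.9
```

```bash
python3 stones.py y12; python3 rot.py -.39 -.5;python3 rot.py .08 -.55
```

```text
top cam in tote [-160.  491.  557.]
 blob 249 x -56.0 -22.0 y -70.0 -2.0
scene cam in tote [-534.  891.  101.]
wrist cam in tote [ 77.   0. 224.]
 blob 301 x -47.0 -23.0 y -52.0 -38.0
 blob 439 x -61.0 -35.0 y -85.0 -68.0
 blob 343 x -62.0 -39.0 y -66.0 -53.0
 blob 128 x -64.0 -51.0 y -53.0 -41.0
[[380.0, 258.0], [398.0, 263.0], [416.0, 198.0], [332.0, 234.0], [354.0, 162.0], [403.0, 216.0]]
deg 23.00446871647968 rows [-0.0202 -0.0606 -0.    ] corner rel tcp [ -22.7  -22.5 -123.2]
deg 4.545040617479595 rows [0.0039 0.012  0.    ] corner rel tcp [ -75.3   -5.1 -102.5]
```

Emit:
{"method": "send_rows", "body": {"plan": [{"grip": 0, "dx": 0, "dy": 0, "dz": 0, "rx": 0.0025, "ry": 0.0075, "rz": 0}, {"grip": 0, "dx": 0, "dy": 0, "dz": 0, "rx": 0.005, "ry": 0.015, "rz": 0}, {"grip": 0, "dx": 0, "dy": 0, "dz": 0, "rx": 0.005, "ry": 0.015, "rz": 0}, {"grip": 0, "dx": 0, "dy": 0, "dz": 0, "rx": 0.005, "ry": 0.015, "rz": 0}, {"grip": 0, "dx": 0, "dy": 0, "dz": 0, "rx": 0.005, "ry": 0.015, "rz": 0}, {"grip": 0, "dx": 0, "dy": 0, "dz": 0, "rx": 0.005, "ry": 0.015, "rz": 0}, {"grip": 0, "dx": 0, "dy": 0, "dz": 0, "rx": 0.005, "ry": 0.015, "rz": 0}, {"grip": 0, "dx": 0, "dy": 0, "dz": 0, "rx": 0.005, "ry": 0.015, "rz": 0}, {"grip": 0, "dx": 0, "dy": 0, "dz": 0, "rx": 0.005, "ry": 0.015, "rz": 0}, {"grip": 0, "dx": 0, "dy": 0, "dz": 0, "rx": 0.005, "ry": 0.015, "rz": 0}]}}

```text
clock: 29.43
tool_pos: [494.5, -263.5, 261.7]
ee_rot: [-0.292, 0.943, -0.156, -0.005]
wrist_force: [-0.4, 0.3, -6.7]
opening: 17.0
grasp_force: 59.9
```

```bash
python3 stones.py y13; python3 rot.py -.39 -.5;python3 rot.py .17 -.54
```

```text
top cam in tote [-227.  481.  540.]
 blob 150 x -44.0 -9.0 y -71.0 -35.0
 blob 15 x -51.0 -46.0 y -91.0 -75.0
scene cam in tote [-582.  860.   52.]
wrist cam in tote [ 77.   0. 224.]
 blob 249 x -30.0 -12.0 y -73.0 -57.0
 blob 1363 x -62.0 -26.0 y -85.0 -37.0
 blob 146 x -64.0 -51.0 y -53.0 -41.0
[[379.0, 263.0], [398.0, 266.0], [413.0, 202.0], [333.0, 232.0], [353.0, 162.0], [404.0, 214.0]]
deg 28.726733718680155 rows [-0.0252 -0.0757 -0.    ] corner rel tcp [ -22.7  -22.5 -123.2]
deg 4.037979385222359 rows [0.0024 0.011  0.    ] corner rel tcp [-84.   -2.9 -95.6]
```

Emit:
{"method": "send_rows", "body": {"plan": [{"grip": 0, "dx": 0, "dy": 0, "dz": 0, "rx": -0.003, "ry": -0.009, "rz": 0}, {"grip": 0, "dx": 0, "dy": 0, "dz": 0, "rx": -0.0065, "ry": -0.0195, "rz": 0}, {"grip": 0, "dx": 0, "dy": 0, "dz": 0, "rx": -0.01, "ry": -0.03, "rz": 0}, {"grip": 0, "dx": 0, "dy": 0, "dz": 0, "rx": -0.0135, "ry": -0.0405, "rz": 0}, {"grip": 0, "dx": 0, "dy": 0, "dz": 0, "rx": -0.017, "ry": -0.051, "rz": 0}, {"grip": 0, "dx": 0, "dy": 0, "dz": 0, "rx": -0.0205, "ry": -0.0615, "rz": 0}, {"grip": 0, "dx": 0, "dy": 0, "dz": 0, "rx": -0.0235, "ry": -0.0705, "rz": 0}, {"grip": 0, "dx": 0, "dy": 0, "dz": 0, "rx": -0.0252, "ry": -0.0757, "rz": 0}, {"grip": 0, "dx": 0, "dy": 0, "dz": 0, "rx": -0.0252, "ry": -0.0757, "rz": 0}, {"grip": 0, "dx": 0, "dy": 0, "dz": 0, "rx": -0.0252, "ry": -0.0757, "rz": 0}]}}

```text
clock: 30.42
tool_pos: [494.2, -263.5, 261.6]
ee_rot: [-0.246, 0.938, -0.084, 0.229]
wrist_force: [1.0, 0.3, -7.6]
opening: 16.8
grasp_force: 60.0
```

```bash
python3 stones.py y14; python3 st.py
```

```text
top cam in tote [112. 492. 570.]
 blob 222 x -62.0 -20.0 y -67.0 -19.0
scene cam in tote [-294.  982.  249.]
wrist cam in tote [ 78.   0. 224.]
 blob 127 x -18.0 -9.0 y -75.0 -65.0
 blob 491 x -43.0 -20.0 y -56.0 -37.0
 blob 155 x -30.0 -19.0 y -69.0 -58.0
 blob 480 x -61.0 -31.0 y -84.0 -68.0
 blob 415 x -62.0 -35.0 y -67.0 -53.0
 blob 162 x -63.0 -49.0 y -53.0 -41.0
[[385.0, 236.0], [400.0, 247.0], [425.0, 183.0], [329.0, 237.0], [354.0, 165.0], [401.0, 221.0]]
30.5667 [ 495.  -263.4  261.7] tilt 39.3 down dir in tote [-0.389 -0.5   -0.774] corner [ 472.2 -285.9  138.5]
[-0.4  0.4 -7.1] [-1.14  1.29  0.03] 59.99818682670593 17.45138516901161 [ 0.8   0.24 -0.05  1.98 -0.81  1.03 -0.52]
```

Emit:
{"method": "send_rows", "body": {"plan": [{"grip": 0, "dx": 0, "dy": 0, "dz": -0.02, "rx": 0, "ry": 0, "rz": 0}, {"grip": 0, "dx": 0, "dy": 0.005, "dz": -0.06, "rx": 0, "ry": 0, "rz": 0}, {"grip": 0, "dx": 0, "dy": 0.01, "dz": -0.11, "rx": 0, "ry": 0, "rz": 0}, {"grip": 0, "dx": 0, "dy": 0.014, "dz": -0.16, "rx": 0, "ry": 0, "rz": 0}, {"grip": 0, "dx": 0, "dy": 0.014, "dz": -0.21, "rx": 0, "ry": 0, "rz": 0}, {"grip": 0, "dx": 0, "dy": 0.014, "dz": -0.26, "rx": 0, "ry": 0, "rz": 0}, {"grip": 0, "dx": 0, "dy": 0.014, "dz": -0.3, "rx": 0, "ry": 0, "rz": 0}, {"grip": 0, "dx": 0, "dy": 0.014, "dz": -0.33, "rx": 0, "ry": 0, "rz": 0}, {"grip": 0, "dx": 0, "dy": 0.014, "dz": -0.345, "rx": 0, "ry": 0, "rz": 0}, {"grip": 0, "dx": 0, "dy": 0.014, "dz": -0.345, "rx": 0, "ry": 0, "rz": 0}]}}

```text
clock: 31.4
tool_pos: [494.4, -259.8, 174.4]
ee_rot: [-0.247, 0.938, -0.083, 0.229]
wrist_force: [0.4, 1.0, -5.9]
opening: 17.0
grasp_force: 60.0
```

Emit:
{"method": "send_rows", "body": {"plan": [{"grip": 0, "dx": 0, "dy": 0, "dz": 0, "rx": 0, "ry": 0, "rz": 0}, {"grip": 0, "dx": 0, "dy": 0, "dz": 0, "rx": 0, "ry": 0, "rz": 0}, {"grip": 0, "dx": 0, "dy": 0, "dz": 0, "rx": 0, "ry": 0, "rz": 0}, {"grip": 0, "dx": 0, "dy": 0, "dz": 0, "rx": 0, "ry": 0, "rz": 0}, {"grip": 0, "dx": 0, "dy": 0, "dz": 0, "rx": 0, "ry": 0, "rz": 0}, {"grip": 0, "dx": 0, "dy": 0, "dz": 0, "rx": 0, "ry": 0, "rz": 0}, {"grip": 0, "dx": 0, "dy": 0, "dz": 0, "rx": 0, "ry": 0, "rz": 0}, {"grip": 0, "dx": 0, "dy": 0, "dz": 0, "rx": 0, "ry": 0, "rz": 0}, {"grip": 0, "dx": 0, "dy": 0, "dz": 0, "rx": 0, "ry": 0, "rz": 0}, {"grip": 0, "dx": 0, "dy": 0, "dz": 0, "rx": 0, "ry": 0, "rz": 0}]}}

```text
clock: 32.23
tool_pos: [494.6, -259.9, 175.3]
ee_rot: [-0.246, 0.938, -0.083, 0.23]
wrist_force: [-0.1, 0.1, -6.1]
opening: 17.0
grasp_force: 60.0
```

```bash
python3 stones.py z3; python3 st.py
python3 - <<'E'
from h import *
g=lambda n:cv2.Sobel(np.float32(cv2.cvtColor(cv2.imread(f'pics/{n}.png'),cv2.COLOR_BGR2GRAY)),-1,0,1) 
# handle/strap far end location in wrist image: ECC on the handle strip, z1 and w9 vs now
a=lambda n:np.float32(cv2.cvtColor(cv2.imread(f'pics/{n}.png'),cv2.COLOR_BGR2GRAY))
for r in('w9','z1wrist'):
    W=np.eye(2,3,dtype=np.float32)
    A,B=a(r)[60:300,215:390],a('z3wrist')[60:300,215:390]
    try:cc,W=cv2.findTransformECC(A,B,W,cv2.MOTION_EUCLIDEAN);print(r,cc,W.round(3).tolist())
    except Exception as e:print(r,'fail')
# tray: moved since the start? white mask centroid in scene, lower part
s0,s1=cv2.imread('pics/y14scene.png'),cv2.imread('pics/p3scene.png')
for n in('p3scene','z3scene'):
    im=cv2.imread(f'pics/{n}.png')[165:210,300:370].astype(int);m=(im.min(2)>205);y,x=np.nonzero(m);print(n,m.sum(),x.max(),y.max())
E
```

```text
top cam in tote [147. 532. 638.]
 blob 151 x -62.0 -20.0 y -63.0 -20.0
scene cam in tote [-258. 1023.  317.]
 blob 29 x -37.0 -16.0 y -79.0 -48.0
wrist cam in tote [ 77.   0. 224.]
 blob 134 x -20.0 -9.0 y -75.0 -65.0
 blob 157 x -31.0 -19.0 y -69.0 -59.0
 blob 505 x -44.0 -20.0 y -56.0 -37.0
 blob 484 x -61.0 -32.0 y -84.0 -69.0
 blob 422 x -62.0 -35.0 y -67.0 -54.0
 blob 165 x -64.0 -50.0 y -54.0 -41.0
[[373.0, 240.0], [386.0, 250.0], [408.0, 193.0], [322.0, 242.0], [343.0, 178.0], [385.0, 228.0]]
32.3833 [ 494.6 -259.9  175.3] tilt 39.3 down dir in tote [-0.39  -0.5   -0.773] corner [ 471.8 -282.4   52.1]
[-0.1 -0.8 -6.8] [-1.17  1.28 -0.03] 59.99414563179016 17.011504886877024 [ 0.82  0.35 -0.08  2.05 -0.9   0.9  -0.36]
w9 0.6968662535453906 [[1.0, 0.0020000000949949026, 0.04699999839067459], [-0.0020000000949949026, 1.0, 0.06700000166893005]]
z1wrist 0.9170980289300577 [[1.0, -0.013000000268220901, 2.943000078201294], [0.013000000268220901, 1.0, -1.9320000410079956]]
p3scene 1470 65 36
z3scene 1243 64 36
```

```bash
python3 -c "
from plant import bot
print(bot.close_job())"
```

```text
the job is handed in; nothing more can be done
None
```

The job is handed in with the bolt pushed home and the tote held still, tipped about 39° with the gate corner roughly 24 mm above the rim over the middle of the white tray; the last camera check showed the stones gathered in that corner, but the blobs did not give a clean count of five.

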